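# Refit the return spring of a bench tube shaker

## Task

Refit the shaker's return spring: take it out of the blue cradle, push its hook pin fully down into the hole of the brass strip in the shaker's channel, then stretch the spring by its eye end and drop the eye fully down over the red-headed post so that it stays hooked under the head, and let go. Nobody has measured where the strip is clamped, so find the hole by eye or by feel: work gently, do not jam hook or eye hard against the shaker, do not overstretch the spring, and leave the vial, slide box and blue cap where they are.

Things in the scene. Friction and masses are not known exactly. Their poses are not given: they have to be found in the camera images.
- shaker: Cream bench shaker, cover off, fixed; base 260 x 210 x 36 mm. Origin: centre of its underside. Its x axis is the spring line, pointing from channel to post; z is up. Channel and post lie on the line y = -50 mm; at y = +48 to +98 mm an orange tube holder with green-capped tubes up to z = 98 mm.
- channel (a point): Middle of the shaker's aluminium channel, at its top edges, 60 mm above the shaker's underside; axes as the shaker's. Channel 70 mm long in x, slot 12 mm wide in y. The slot's floor, 4 mm lower, is the brass strip (19 mm thick). Its one 11 mm square through hole (1 mm chamfer) is on the slot's centre line, anywhere from 13 mm before to 13 mm beyond this point in x: not reported, constant in a run.
- post (a point): On the post's axis, at the top of its foot (28 mm diameter, 60 mm above the shaker's underside) on which the eye comes to lie; 118 mm from channel along x. From here the neck (9 mm diameter) rises 9 mm, then the red head (12 mm diameter) another 4 mm. Between channel and post nothing is higher; there the ground lies 24 mm lower, so a free eye sags about 10 mm below the hook.
- spring: Hook end of the loose spring (all 140 g): yellow block 16 x 16 x 10 mm, on it a grip tab (14 mm along x, 10 mm across y, top 40 mm above the origin), below it a steel pin, 8 mm diameter, 20 mm long, round tip. Origin: centre of the block's underside. x: along the spring to the eye; z up. Coil 11 mm thick, axis at z = 9 mm, bends at both ends. Pin home: origin level with the channel's top.
- hook_tip (a point): Lower end of the hook pin, 20 mm below the origin of spring; 16 mm below the strip's top when fully home.
- eye (a point): Centre of the underside of the eye: a flat-lying ring of 5 mm wire, bore 14.5 mm, 26 mm outside. Slack, it is 74 mm from the hook's origin, at the same height. x points away from the hook. A yellow grip tab is centred 19.5 mm from this point towards the hook, along -x (16 mm along x, 10 mm across y, top 41 mm above it). Tension 0.18 N per mm of stretch; overstretched beyond 75 mm.
- cradle: Blue fixed block, 100 x 44 x 30 mm. The spring lies on it along its x, the hook pin in a 12.5 mm square pocket, the eye overhanging its +x end. Origin: on its underside, 35 mm from the pocket towards +x and 35 mm inside the +x end.
- vial: Loose white vial with green cap, 28 mm diameter, 65 mm tall; bystander. Origin: centre of its underside.
- slide_box: Loose white plastic box 40 x 60 x 28 mm; bystander. Origin: centre of its underside.
- screw_cap: Loose blue screw cap, 32 mm diameter, 13 mm high; bystander. Origin: centre of its underside.
There are look-alikes about, which are no part of the job. Of the things that look like the spring, the largest one is meant.

How it is judged (in metres and radians):
On the way, in this order (a step that is already met when the one before it is completed fails the run):
1. the hook pin is fully down in the strip's hole, the eye not yet on the post (z of hook_tip in the frame of shaker between 0.036 and 0.047 m and x of hook_tip in the frame of channel between -0.026 and 0.026 m and y of hook_tip in the frame of channel between -0.01 and 0.01 m and horizontal distance between eye and post above 0.02 m), for 0.2 s.
2. with the hook still in the hole, the stretched spring's eye is fully down over the post (z of hook_tip in the frame of shaker between 0.036 and 0.047 m and x of hook_tip in the frame of channel between -0.026 and 0.026 m and y of hook_tip in the frame of channel between -0.01 and 0.01 m and horizontal distance between eye and post below 0.008 m and z of eye in the frame of post below 0.004 m and distance between spring and eye above 0.094 m), for 0.2 s.
At the end, for the whole second after the job is handed in: Pin tip at least 9 mm below the strip's top, in its hole; eye within 8 mm of the post's axis and at most 4 mm above the post's foot; spring stretched by over 20 mm and at rest; vial, slide box and cap within 20 mm of their starts (all of step 2 and linear speed of spring below 0.02 m/s and distance of each of vial, slide_box, screw_cap from where it was at the start of the episode below 0.02 m); the robot touches nothing.
It fails at once if hook, coil or eye pressed against the shaker with more than 40 N (contact force between spring and shaker above 40 N).
It fails at once if spring overstretched beyond 75 mm (distance between spring and eye above 0.149 m).
It fails at once if vial, slide box or cap pushed more than 20 mm or the vial tipped over (distance of any of vial, slide_box, screw_cap from where it was at the start of the episode above 0.02 m or angle between vial's own z axis and vertical above 0.5 rad).
It also fails if it takes over 72 s, if anything falls off the work surface, if the arm or the gripper's body presses on something with over 40 N, if the wrist force passes 120 N, or if a joint passes its speed limit or range.

## Robot

A 6-joint arm with a two-finger parallel gripper is mounted at the origin on the work surface. World frame = base frame: x ahead of the robot, y to its left, z up, the work surface at z = 0. Lengths are in m, angles in degrees, forces in N, time in s.
With the tool pointing down it reaches from about 0.425 to 0.95 m from the base axis. Payload 3.5 kg.
Tool frame: the origin (TCP) lies on the centre line of the jaws, within the pads' length; the fingertips stand 19 mm ahead of it and the grasp point (between the pads) is the TCP (robot.finger_overhang is the distance from the TCP to the fingertips, in m); x points along the fingers, y is the direction in which the jaws open and shut, and the axes are right-handed (so a half turn about x gives the same grasp; the last joint's range is limited). The gripper opens to 85 mm and grips with 20 to 120 N. Pads are 22 mm wide; open, the fingers measure 114 mm over their backs; the gripper's body (76 mm by 85 mm) begins 54 mm behind the grasp point. The pads swing forward as they close: fully open they stand 13 mm farther back than shut.
Start: joints at [-8.594, 16.404, 90.338, -0, 73.258, -8.594], TCP at [0.675, 0, 0.25] pointing down, gripper open.
Joint ranges: [-158.93, 158.93], [-51.34, 127.21], [12.03, 142.37], [-87.48, 267.48], [13.55, 161.25], [-162.69, 162.69]. Speed limits (degrees/s): [159.86, 159.86, 180, 180, 180, 180].

## Interface

Orientations are given as [roll, pitch, yaw] about the fixed x, y, z axes, in that order (R = Rz(yaw) Ry(pitch) Rx(roll)).
In Python, from workcell import monitor, vision, robot gives the robot as it stands.
- The arm moves only by the tool send_rows, never from a script. Its argument "plan" is a list that holds one entry, the list of rows, each a list of 7 numbers: the shift along the tool's x, y, z each as a share of 0.075 m, from -1 to 1, then the turn, a rotation vector about the tool's x, y, z each as a share of 60 degrees, from -1 to 1, then the gripper's target within -1 to 1 (fully open at 1, half-way at 0, shut at -1). In form: [[[x, y, z, ax, ay, az, gripper], ...]]. A call has 1 to 5 rows; each row shifts and turns the commanded pose from where the row before left it, along the tool's axes as they then stand; what a row does not reach is not made up. A row lasts 1/12 s, in which the tool goes at most 41.7 mm and 7.16 degrees, less where a joint would pass 70% of its speed; a pose out of reach is approached as far as the arm can. A call with a number of a shift or a turn outside -1 to 1 is refused whole. A call with a gripper value outside its range is refused whole. The fingers move at their own pace and stop on an object; "newtons" is the grip in N (left out, the last holds). Time passes only in rows, so rows that do not move let the fingers close. It gives the time, the measured TCP pose, the force and the opening at its end, in the units of the state.
- monitor.read_state(): the state, without advancing time (a new reading comes with each control period).
- vision.read_camera(name): name is "scene" or "side" or "wrist"; returns the picture (384x512x3 uint8, red, green, blue); there is no depth.
- vision.camera_info(name): a dict with "intrinsics" (3x3 intrinsics, pixels), "R" (3x3) and "t" (3): a world point X has camera coordinates R X + t. Camera axes: x right, y down, z forward; pixel columns grow to the right and rows downward; lengths in m; the calibration is good to about 2 mm. A picture is of the moment at which its call begins: read the wrist's pose just before it. camera_info takes no time and is no camera call; for the wrist camera it gives the pose at the moment of the call.
- robot.finish_job(): hands the job in, once; it reports no verdict.
The state is a dict: "clock": time; "joint_positions": joint angles; "qvel": joint speeds; "joint_efforts": joint torques, N m; "tcp_pos": TCP position; "orientation": TCP orientation; "wrist_force": force on the tool from outside, world axes, zero at the start; "wrist_torque": the same for the moment, N m; "gripper_width": finger opening in m.
Only numpy, scipy, OpenCV 4.12 (cv2) and the standard library are available. Lean on these libraries where they do the work, as an engineer would, in place of code of your own. Each camera call takes 0.05 s, during which the arm holds its last target.

## Working session

There is one attempt and no reset: what is moved stays moved. The work goes in short steps, Python scripts to look and compute and a tool call to move; the robot and the scene stay as the last step left them, time stands still between calls to the robot, and variables do not carry over. Pictures are saved under pics/ and viewed, and the job is handed in when it is done.

Besides the shell and the picture viewer there is one more tool, called after "Emit:" as name(argument=value, ...) on one line, values as JSON. send_rows: Moves the arm, as the interface text tells. Its arguments: {"type":"object","properties":{"plan":{"type":"array","items":{"type":"array","items":{"type":"array","items":{"type":"number"}}}},"newtons":{"type":"number"}},"required":["plan"]}

```bash
mkdir -p pics; ls
cat > h.py <<'E'
import numpy as np, cv2
from workcell import monitor, vision, robot
def snap(n,f):
    info=vision.camera_info(n); im=vision.read_camera(n)
    cv2.imwrite(f'pics/{f}.png',im[:,:,::-1]); np.savez(f'pics/{f}.npz',im=im,K=info['intrinsics'],R=info['R'],t=info['t'])
    return im
def load(f):
    d=np.load(f'pics/{f}.npz'); return d['im'],d['K'],d['R'],d['t']
def onplane(f,uv,z):
    _,K,R,t=load(f); C=-R.T@t; d=R.T@np.linalg.inv(K)@np.array([uv[0],uv[1],1.]); return C+d*(z-C[2])/d[2]
def proj(f,X):
    _,K,R,t=load(f); p=K@(R@np.array(X)+t); return p[:2]/p[2]
E
python3 - <<'E'
from h import *
for n in ('scene','side','wrist'):
    snap(n,n+'0'); _,K,R,t=load(n+'0'); print(n,K[0,0],-R.T@t)
print(monitor.read_state())
E
```

```text
pics
scene 360.8505189746114 [ 0.89693551 -0.57009297  0.47207276]
side 392.4647977057592 [ 0.46781346 -0.81968145  0.67092967]
wrist 271.8735365237843 [0.67483967 0.0679843  0.37322454]
{'clock': 0.15, 'joint_positions': array([-8.59331970e+00,  1.64429700e+01,  9.04055249e+01,  9.24226471e-05,
        7.32567588e+01, -8.59312358e+00]), 'qvel': array([ 0.06611736, -0.12870828, -0.26107926, -0.00625281,  0.04311362,
       -0.05097397]), 'joint_efforts': array([ 7.91554030e-04, -4.06602967e+01, -2.93140125e+01, -8.94972595e-05,
        3.96185191e-03, -2.97825103e-06]), 'tcp_pos': array([6.74516784e-01, 1.15311866e-04, 2.49232296e-01]), 'orientation': array([-98.64127506,  89.89474628, 171.35850212]), 'wrist_force': array([-0.55155512,  0.28629436,  0.21207711]), 'wrist_torque': array([ 0.00057145,  0.01016576, -0.0002532 ]), 'gripper_width': 0.0857238829144978}
```

View pics/scene0.png

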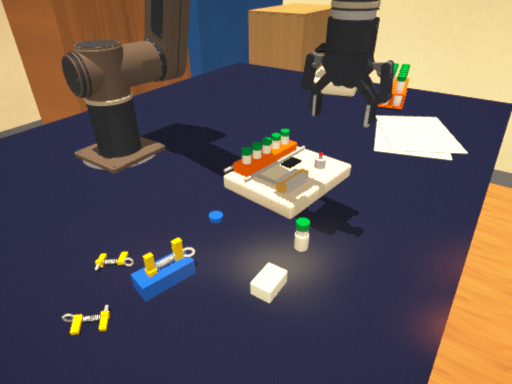

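View pics/side0.png

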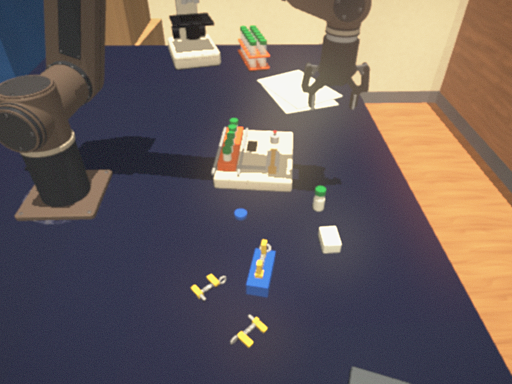

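View pics/wrist0.png

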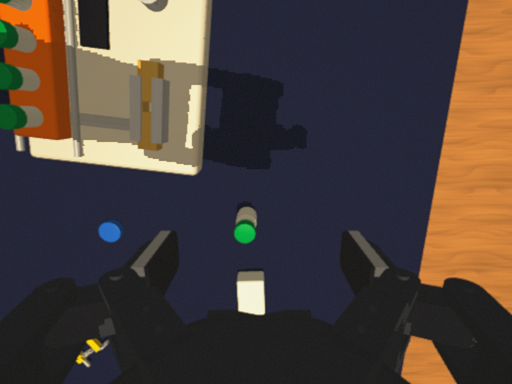

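Run:
```python
from h import *
a=load('scene0')[0][220:345,50:215]; b=load('scene0')[0][120:215,215:360]
cv2.imwrite('pics/c1.png',cv2.resize(a[:,:,::-1],None,fx=4.5,fy=4.5,interpolation=2))
cv2.imwrite('pics/c2.png',cv2.resize(b[:,:,::-1],None,fx=5,fy=5,interpolation=2))
a=load('side0')[0][225:355,180:290]; b=load('side0')[0][110:200,200:310]
cv2.imwrite('pics/c3.png',np.hstack([cv2.resize(a[:,:,::-1],(384,453),interpolation=2),cv2.resize(b[:,:,::-1],(400,453),interpolation=2)]))
b=load('wrist0')[0][0:180,0:230]
cv2.imwrite('pics/c4.png',cv2.resize(b[:,:,::-1],None,fx=3.3,fy=3.3,interpolation=2))
```

```text
(no output)
```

View pics/c1.png

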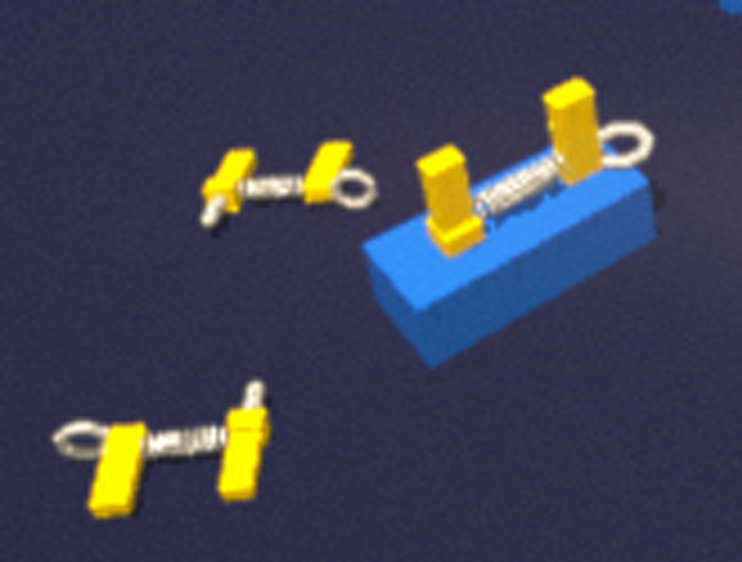

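View pics/c2.png

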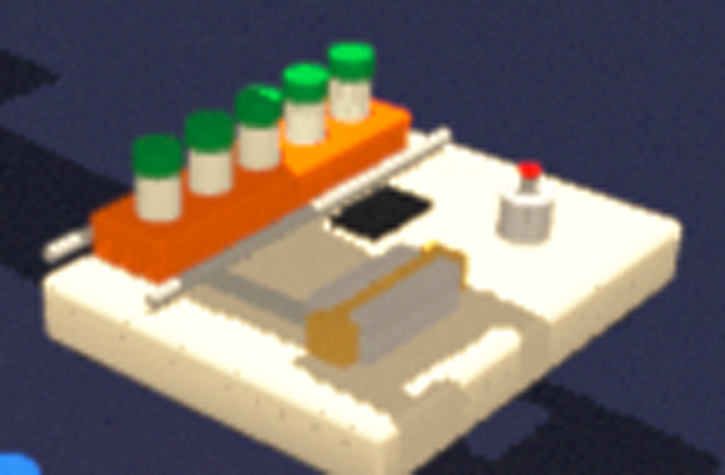

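View pics/c3.png

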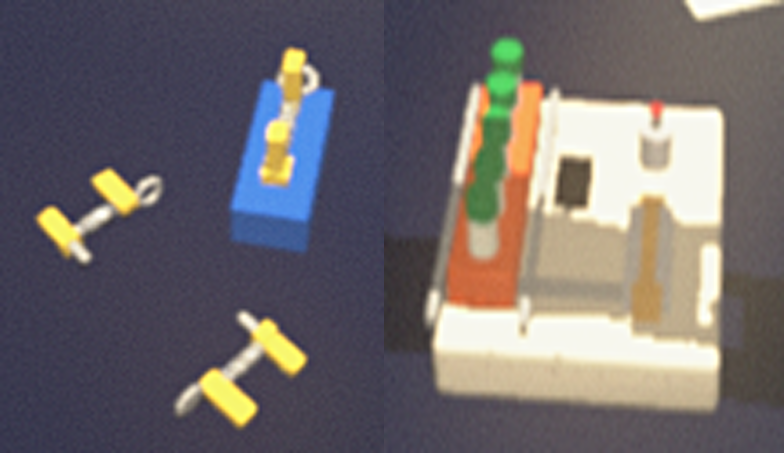

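View pics/c4.png

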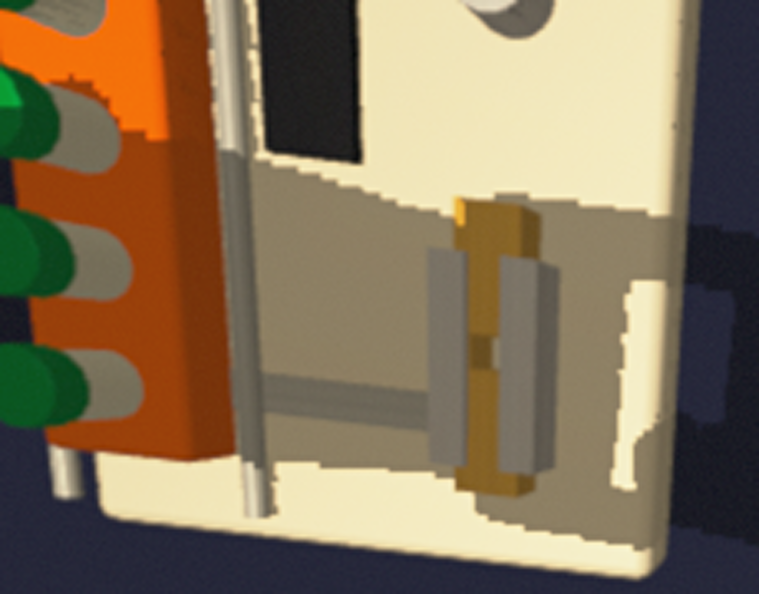

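Run:
```python
from h import *
s=3.3
for n,(u,v),z in [('railL far out',(428,248),.06),('railL far in',(467,250),.06),('railL near out',(428,462),.06),('railL near in',(465,472),.06),('railR far in',(500,258),.06),('railR far out',(540,262),.06),('railR near in',(500,470),.06),('railR near out',(537,474),.06),
 ('hole',(486,352),.056),('holeL',(470,352),.056),('base nr',(660,578),.036),('base nl',(100,517),.036)]:
    print(n,onplane('wrist0',(u/s,v/s),z).round(4))
# scene: tabs tops, eye
f=4.5
def tri(a,b):
    A=[];B=[]
    for fn,(u,v) in (a,b):
        _,K,R,t=load(fn);P=K@np.c_[R,t]
        A+= [u*P[2]-P[0], v*P[2]-P[1]]
    A=np.array(A);_,_,V=np.linalg.svd(A);X=V[-1];return X[:3]/X[3]
sx,sy=384/110,453/130
tx,ty=400/110,453/90
S=lambda u,v:('scene0',(50+u/4.5,220+v/4.5)); D=lambda u,v:('side0',(180+u/sx,225+v/sy))
print('hooktab top',tri(S(441,160),D(278,128)))
print('eyetab top',tri(S(568,88),D(293,55)))
print('eye',tri(S(628,143),D(310,78)), onplane(*S(628,143),.03))
print('posthead',tri(('scene0',(215+530/5,120+165/5)),('side0',(200+657/tx-0,110+105/ty))))
```

```text
railL far out [0.535  0.1055 0.06  ]
railL far in [0.5476 0.1049 0.06  ]
railL near out [0.5261 0.0366 0.06  ]
railL near in [0.5385 0.0331 0.06  ]
railR far in [0.5581 0.1024 0.06  ]
railR far out [0.571  0.1012 0.06  ]
railR near in [0.5507 0.0338 0.06  ]
railR near out [0.5634 0.0324 0.06  ]
hole [0.5486 0.0731 0.056 ]
holeL [0.5432 0.0731 0.056 ]
base nr [ 0.5986 -0.0101  0.036 ]
base nl [0.3874 0.0135 0.036 ]
hooktab top [ 0.49664784 -0.30804666  0.06959626]
eyetab top [ 0.50801611 -0.25442748  0.0724161 ]
eye [ 0.51977697 -0.2395947   0.03764876] [ 0.51188549 -0.23160149  0.03      ]
posthead [ 0.73057875 -0.1847314   0.28083445]
```

```bash
cat >> h.py <<'E'
from scipy.spatial.transform import Rotation as Ro
def pose():
    s=monitor.read_state(); return s['tcp_pos'],Ro.from_euler('xyz',s['orientation'],degrees=True).as_matrix(),s
def Rdown(yaw,cur):
    a=np.deg2rad(yaw); x=np.array([0,0,-1.]); y=np.array([-np.sin(a),np.cos(a),0])
    if y@cur[:,1]<0:y=-y
    return np.c_[x,y,np.cross(x,y)]
def togo(p,yaw):
    c,R,s=pose(); T=Rdown(yaw,R); d=R.T@(np.array(p)-c); rv=Ro.from_matrix(R.T@T).as_rotvec(degrees=True)
    print('t',s['clock'],'at',c.round(4),'F',s['wrist_force'].round(2),'w',round(s['gripper_width'],4))
    print('shift shares total',(d/.075).round(3),'turn shares',(rv/60).round(4),'| after-turn shift',(T.T@(np.array(p)-c)/.075).round(3))
E
python3 - <<'E'
from h import *
c,R,s=pose(); print(R.round(3))
def tri(a,b):
    A=[]
    for fn,(u,v) in (a,b):
        _,K,R,t=load(fn);P=K@np.c_[R,t]; A+= [u*P[2]-P[0], v*P[2]-P[1]]
    _,_,V=np.linalg.svd(np.array(A));X=V[-1];return X[:3]/X[3]
tx,ty=400/110,453/90
print('posthead',tri(('scene0',(215+530/5,120+165/5)),('side0',(200+(657-384)/tx,110+105/ty))))
for n,uv,z in [('vial',(302,246),0),('box',(269,287),.014),('cap',(216,217),.006)]: print(n,onplane('scene0',uv,z).round(3))
togo([.5,-.365,.25],80)
E
```

```text
[[-0.002  1.    -0.   ]
 [ 0.    -0.    -1.   ]
 [-1.    -0.002 -0.   ]]
posthead [0.56467602 0.1872856  0.07372508]
vial [ 0.657 -0.069  0.   ]
box [ 0.669 -0.207  0.014]
cap [ 0.46  -0.097  0.006]
t 0.15 at [6.745e-01 1.000e-04 2.492e-01] F [-0.55  0.29  0.21] w 0.0857
shift shares total [-0.007 -2.327  4.868] turn shares [ 1.667e-01 -1.000e-04  1.800e-03] | after-turn shift [-0.01  -1.446  5.198]
```

Emit:
send_rows(plan=[[[0,-0.2,0.42,0,0,0,1],[0,-0.2,0.42,0,0,0,1],[0,-0.2,0.42,0,0,0,1],[0,-0.2,0.42,0,0,0,1],[0,-0.2,0.42,0,0,0,1]]])

```text
clock: 0.57
tcp_pos: [0.5989, -0.1585, 0.2499]
orientation: [-111.4, 90.0, 158.6]
wrist_force: [0.5, 0.1, 0.9]
gripper_width: 0.0851
```

Emit:
send_rows(plan=[[[0,-0.2,0.42,0,0,0,1],[0,-0.2,0.42,0,0,0,1],[0,-0.2,0.42,0,0,0,1],[0,-0.2,0.42,0,0,0,1],[0,-0.2,0.42,0,0,0,1]]])

```text
clock: 0.98
tcp_pos: [0.5238, -0.3162, 0.25]
orientation: [-132.9, 90.0, 137.1]
wrist_force: [0.9, 0.5, 0.5]
gripper_width: 0.0852
```

Emit:
send_rows(plan=[[[0,-0.2,0.42,0,0,0,1],[0,-0.12,0.25,0.085,0,0,1],[0,0,0,0.085,0,0,1],[0,0,0,0,0,0,1],[0,0,0,0,0,0,1]]])

```text
clock: 1.4
tcp_pos: [0.5007, -0.3652, 0.2499]
orientation: [-140.9, 89.9, 119.0]
wrist_force: [-0.4, 0.2, -0.1]
gripper_width: 0.0857
```

Run:
```python
from h import *
togo([.5,-.365,.25],80)
snap('wrist','w1'); im=load('w1')[0]
cv2.imwrite('pics/w1b.png',cv2.resize(im[:,:,::-1],None,fx=1.55,fy=1.55,interpolation=2))
```

```text
t 1.4 at [ 0.5007 -0.3652  0.2499] F [-0.39  0.22 -0.06] w 0.0857
shift shares total [-0.001 -0.01  -0.001] turn shares [-0.0017 -0.0007  0.0005] | after-turn shift [-0.001 -0.01  -0.001]
```

View pics/w1b.png

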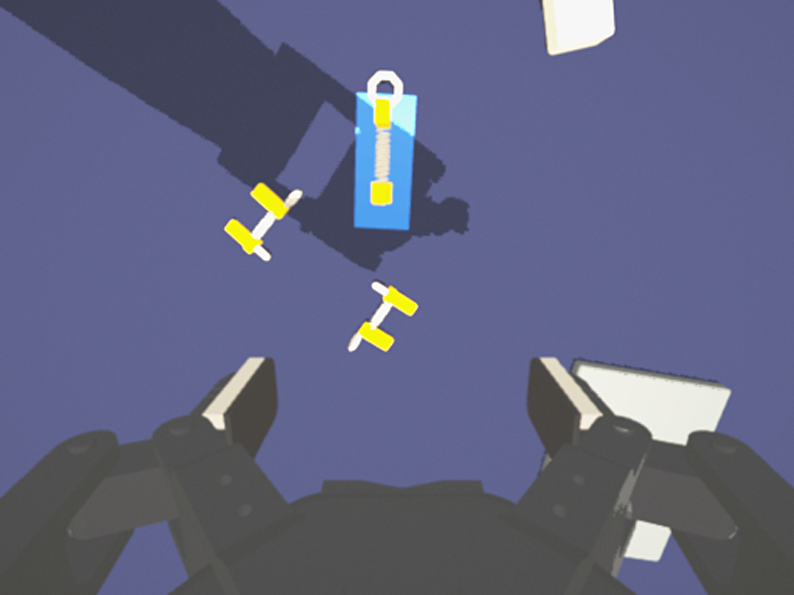

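Enlarged wrist view: the meant spring is the largest one, on the blue cradle (hook tab (381,193), eye tab (383,112), ring (385,87)). The two small look‑alikes lie at (262,220) and (382,315). Next I measure the tabs by colour mask.

Run:
```python
from h import *
im=load('w1')[0]; hsv=cv2.cvtColor(im,cv2.COLOR_RGB2HSV)
y=((hsv[...,0]>20)&(hsv[...,0]<35)&(hsv[...,1]>180)).astype(np.uint8)
n,l,st,ce=cv2.connectedComponentsWithStats(y)
for i in range(1,n):
    if st[i,4]>20: print(st[i],ce[i].round(1),onplane('w1',ce[i],.07).round(4))
b=((hsv[...,0]>98)&(hsv[...,0]<112)&(hsv[...,1]>150)&(hsv[...,2]>150)).astype(np.uint8)
c,_=cv2.findContours(b,0,2); c=max(c,key=cv2.contourArea); r=cv2.minAreaRect(c); bp=cv2.boxPoints(r)
P=np.array([onplane('w1',p,.03) for p in bp]); print(bp.round(1),P.round(4)); print('cr ctr',onplane('w1',r[0],.03))
a=im[30:160,190:300]; cv2.imwrite('pics/w1c.png',cv2.resize(a[:,:,::-1],None,fx=4.5,fy=4.5,interpolation=2))
```

```text
[242  64   9  18 149] [246.2  72.7] [ 0.5061 -0.2579  0.07  ]
[163 118  23  23 231] [173.7 128.8] [ 0.4172 -0.2999  0.07  ]
[240 118  12  13 150] [245.5 124.1] [ 0.4956 -0.3088  0.07  ]
[146 142  23  21 200] [156.  151.6] [ 0.3912 -0.3207  0.07  ]
[248 185  21  18 167] [257.8 193.7] [ 0.4948 -0.3892  0.07  ]
[232 208  21  18 179] [242.2 216.5] [ 0.4713 -0.414   0.07  ]
[[227.8 146.7]
 [229.7  62. ]
 [266.8  62.8]
 [265.  147.5]] [[ 0.4661 -0.3335  0.03  ]
 [ 0.4884 -0.2378  0.03  ]
 [ 0.5308 -0.2462  0.03  ]
 [ 0.512  -0.3427  0.03  ]]
cr ctr [ 0.49976399 -0.28812922  0.03      ]
```

View pics/w1c.png

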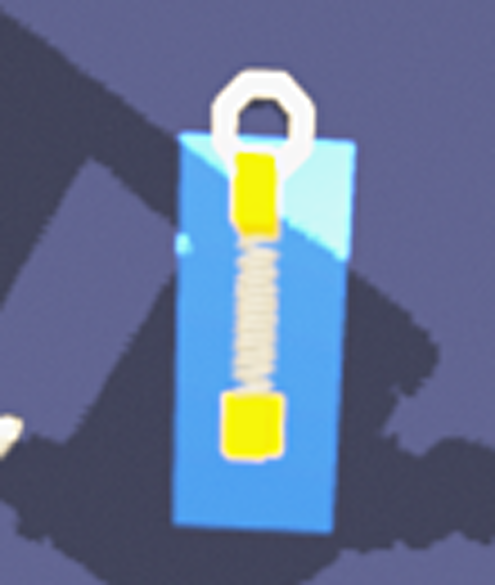

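Run:
```python
from h import *
togo([.4955,-.308,.061],78)
```

```text
t 1.45 at [ 0.501  -0.3647  0.25  ] F [ 0.89 -0.34 -0.21] w 0.0857
shift shares total [ 2.52  -0.203 -0.731] turn shares [ 0.0324 -0.0005  0.0005] | after-turn shift [ 2.52  -0.229 -0.725]
```

Emit:
send_rows(plan=[[[0,0,0,0.0324,0,0,0.4],[0,-0.115,-0.365,0,0,0,0.2],[0,-0.115,-0.36,0,0,0,0],[0.5,0,0,0,0,0,0],[0.5,0,0,0,0,0,0]]], newtons=60)

```text
clock: 1.87
tcp_pos: [0.4979, -0.3075, 0.1783]
orientation: [61.2, 89.5, -40.6]
wrist_force: [0.4, -0.4, -0.7]
gripper_width: 0.0427
```

Emit:
send_rows(plan=[[[0.5,0,0,0,0,0,0],[0.3,0,0,0,0,0,0],[0,0,0,0,0,0,0],[0,0,0,0,0,0,0]]])

```text
clock: 2.2
tcp_pos: [0.4953, -0.307, 0.1142]
orientation: [-120.6, 89.8, 137.4]
wrist_force: [0.3, -1.3, 1.0]
gripper_width: 0.0426
```

Run:
```python
from h import *
togo([.4955,-.308,.061],78)
snap('wrist','w2'); snap('scene','s2')
w=load('w2')[0];s=load('s2')[0][200:310,90:230]
cv2.imwrite('pics/v2.png',np.hstack([cv2.resize(w[:,:,::-1],(420,315)),cv2.resize(s[:,:,::-1],(380,315),interpolation=2)]))
```

```text
t 2.2 at [ 0.4953 -0.307   0.1142] F [ 0.34 -1.28  0.97] w 0.0426
shift shares total [0.709 0.007 0.014] turn shares [-0.     -0.0016  0.0027] | after-turn shift [0.709 0.005 0.013]
```

View pics/v2.png

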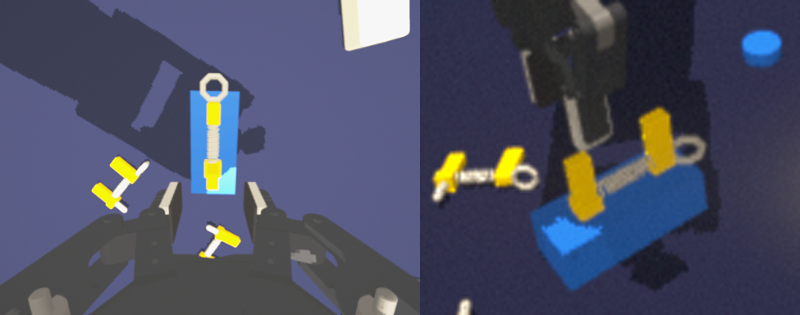

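Wrist view: the hook tab at (213,178) lies midway between the pads at 168 and 258 px. The scene view shows the fingers right above the hook tab, so I go down and grip.

Emit:
send_rows(plan=[[[0.35,0,0,0,0,0,0],[0.25,0,0.01,0,0,0,0],[0.11,0,0,0,0,0,0],[0,0,0,0,0,0,0],[0,0,0,0,0,0,-0.5]]])

```text
clock: 2.72
tcp_pos: [0.4963, -0.3098, 0.0637]
orientation: [60.3, 89.9, -41.8]
wrist_force: [0.4, -0.4, -0.0]
gripper_width: 0.0317
```

Emit:
send_rows(plan=[[[0,0,0,0,0,0,-1],[0,0,0,0,0,0,-1],[0,0,0,0,0,0,-1],[0,0,0,0,0,0,-1]]])

```text
clock: 3.05
tcp_pos: [0.4966, -0.3102, 0.0643]
orientation: [60.0, 89.8, -42.1]
wrist_force: [0.0, 0.6, 6.3]
gripper_width: 0.0088
```

Run:
```python
from h import *
togo([.4955,-.308,.061],78); print(pose()[2]['wrist_torque'])
snap('wrist','w3'); snap('scene','s3')
w=load('w3')[0];s=load('s3')[0][200:310,90:230]
cv2.imwrite('pics/v3.png',np.hstack([cv2.resize(w[:,:,::-1],(420,315)),cv2.resize(s[:,:,::-1],(380,315),interpolation=2)]))
```

```text
t 3.05 at [ 0.4966 -0.3102  0.0643] F [0.02 0.55 6.35] w 0.0088
shift shares total [ 0.044 -0.02  -0.025] turn shares [-0.0023  0.0017 -0.003 ] | after-turn shift [ 0.044 -0.02  -0.025]
[0.11577808 0.12544825 0.00946317]
```

View pics/v3.png

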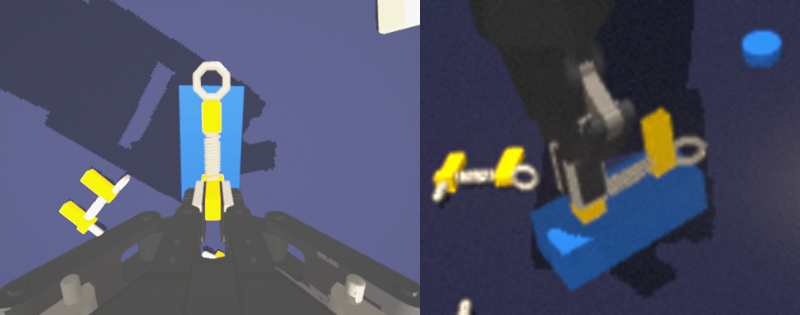

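Emit:
send_rows(plan=[[[-0.1,0,0,0,0,0,-1],[-0.15,0,0,0,0,0,-1],[-0.25,0,0,0,0,0,-1],[-0.4,0,0,0,0,0,-1],[-0.4,0,0,0,0,0,-1]]])

```text
clock: 3.57
tcp_pos: [0.4944, -0.3083, 0.1597]
orientation: [-119.5, 89.8, 138.4]
wrist_force: [0.1, -0.8, -2.0]
gripper_width: 0.0087
```

Emit:
send_rows(plan=[[[-0.4,0,0,0,0,0,-1],[-0.15,0,0,0,0,0,-1],[0,0,0,0,0,0,-1]]])

```text
clock: 3.82
tcp_pos: [0.497, -0.3105, 0.2054]
orientation: [60.3, 89.5, -41.9]
wrist_force: [0.4, -0.7, -1.6]
gripper_width: 0.0089
```

Run:
```python
from h import *
togo([.59,.015,.20],83.6)
snap('wrist','w4'); snap('scene','s4')
w=load('w4')[0];s=load('s4')[0][150:320,60:280]
cv2.imwrite('pics/v4.png',np.hstack([cv2.resize(w[:,:,::-1],(420,315)),cv2.resize(s[:,:,::-1],(380,315),interpolation=2)]))
```

```text
t 3.8167 at [ 0.497  -0.3105  0.2054] F [ 0.42 -0.71 -1.59] w 0.0089
shift shares total [ 0.055  0.299 -4.504] turn shares [-0.0957  0.0043 -0.0067] | after-turn shift [ 0.072  0.749 -4.451]
```

View pics/v4.png

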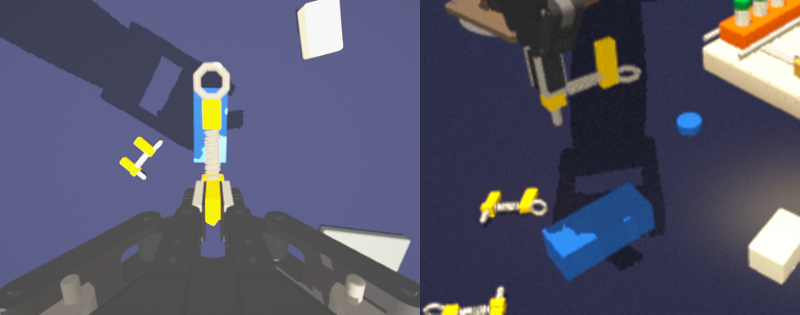

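Both views show the spring in the jaws, free of the cradle. Now I carry it beside the channel to measure the hole.

Emit:
send_rows(plan=[[[0,0,0,-0.0957,0,0,-1],[0,0.03,-0.17,0,0,0,-1],[0,0.055,-0.33,0,0,0,-1],[0,0.055,-0.33,0,0,0,-1],[0,0.055,-0.33,0,0,0,-1]]])

```text
clock: 4.33
tcp_pos: [0.5187, -0.2221, 0.198]
orientation: [-121.9, 89.7, 141.5]
wrist_force: [0.2, -0.3, -1.4]
gripper_width: 0.0088
```

Emit:
send_rows(plan=[[[0,0.055,-0.33,0,0,0,-1],[0,0.055,-0.33,0,0,0,-1],[0,0.055,-0.33,0,0,0,-1],[0,0.055,-0.33,0,0,0,-1],[0,0.055,-0.33,0,0,0,-1]]])

```text
clock: 4.75
tcp_pos: [0.5528, -0.101, 0.1981]
orientation: [-109.1, 89.7, 154.3]
wrist_force: [0.2, -0.0, -1.3]
gripper_width: 0.0088
```

Emit:
send_rows(plan=[[[0,0.055,-0.33,0,0,0,-1],[0,0.055,-0.33,0,0,0,-1],[0,0.055,-0.33,0,0,0,-1],[0,0.055,-0.33,0,0,0,-1],[0,0.055,-0.3,0,0,0,-1]]])

```text
clock: 5.17
tcp_pos: [0.5866, 0.0174, 0.198]
orientation: [-97.9, 89.7, 165.6]
wrist_force: [0.9, 0.1, -0.8]
gripper_width: 0.0086
```

Emit:
send_rows(plan=[[[0,0,0,0,0,0,-1],[0,0,0,0,0,0,-1],[0,0,0,0,0,0,-1]]])

```text
clock: 5.42
tcp_pos: [0.5869, 0.0152, 0.199]
orientation: [-86.3, 89.8, 177.3]
wrist_force: [0.3, -0.5, -1.5]
gripper_width: 0.0086
```

Run:
```python
from h import *
togo([.59,.015,.20],83.6)
snap('wrist','w5')
w=load('w5')[0]
cv2.imwrite('pics/v5.png',cv2.resize(w[:,:,::-1],(798,598),interpolation=2))
```

```text
t 5.4167 at [0.5869 0.0152 0.199 ] F [ 0.31 -0.54 -1.54] w 0.0086
shift shares total [-0.014  0.041 -0.002] turn shares [-0.0005  0.0002  0.0032] | after-turn shift [-0.014  0.042 -0.002]
```

View pics/v5.png

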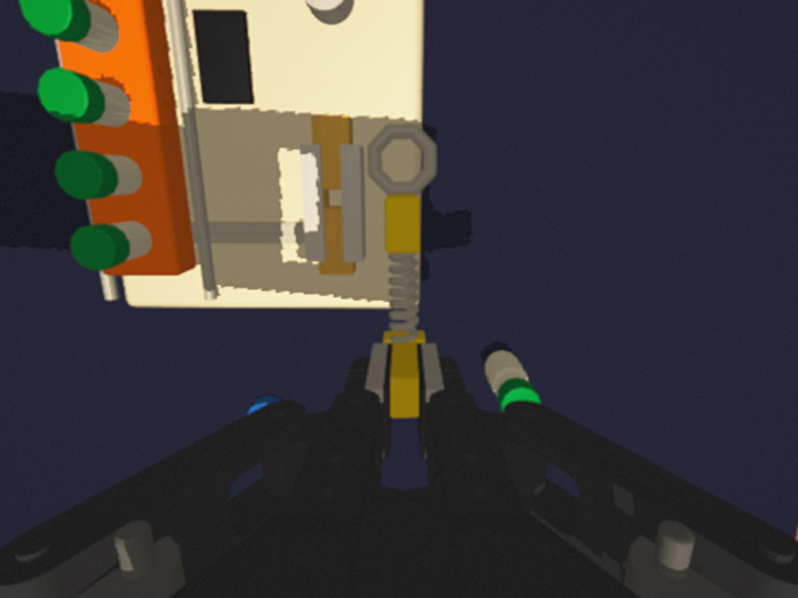

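Run:
```python
from h import *
w=load('w5')[0][65:185,175:275]
cv2.imwrite('pics/v5c.png',cv2.resize(w[:,:,::-1],(600,720)[::1] if 0 else (500,600),interpolation=2))
```

```text
(no output)
```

View pics/v5c.png

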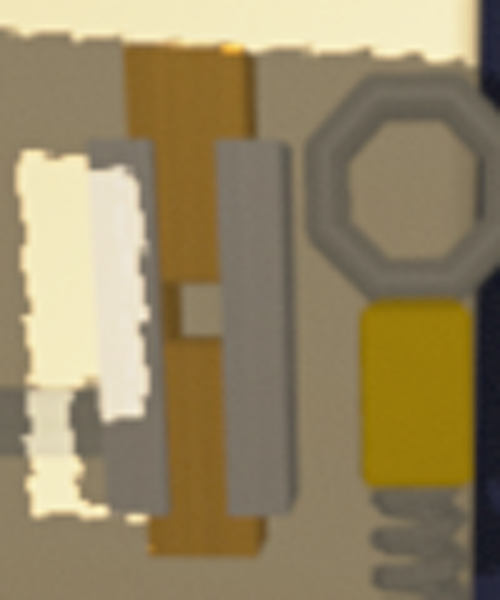

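Run:
```python
from h import *
g=lambda u,v,z:onplane('w5',(175+(u-2)/5,65+(v-2)/5),z)
pts=dict(Lof=(90,142),Lif=(153,142),Lin=(168,513),Lon=(105,515),Rif=(217,143),Rin=(229,513),Rof=(281,143),Ron=(287,513))
P={k:g(*v,.06) for k,v in pts.items()}
for k in P: print(k,P[k].round(4))
far=(P['Lif']+P['Rif'])/2; near=(P['Lin']+P['Rin'])/2
ch=(far+near)/2; d=far-near; print('channel',ch.round(4),'len',np.linalg.norm(d),'yaw',np.degrees(np.arctan2(d[1],d[0])))
h1=g(193,283,.056);h2=g(193,338,.056); ax=d/np.linalg.norm(d)
print('hole',h1,h2,[(h-ch)@ax for h in (h1,h2)])
# held spring: ring centre / eye tab / hook tab
print('eye tab top', g(417,393,.15))
c,R,s=pose(); print(c,R.round(3))
```

```text
Lof [0.5352 0.1056 0.06  ]
Lif [0.5467 0.1043 0.06  ]
Lin [0.5382 0.0356 0.06  ]
Lon [0.5258 0.0366 0.06  ]
Rif [0.5583 0.1028 0.06  ]
Rin [0.5501 0.0343 0.06  ]
Rof [0.57   0.1014 0.06  ]
Ron [0.5615 0.033  0.06  ]
channel [0.5483 0.0692 0.06  ] len 0.06906340930615479 yaw 83.05564214731136
hole [0.54934073 0.07855227 0.056     ] [0.54771344 0.06834569 0.056     ] [np.float64(0.009370645599623775), np.float64(-0.0009578114632884023)]
eye tab top [0.5914688  0.06345648 0.15      ]
[0.58708619 0.01461395 0.19939056] [[-0.003  0.994 -0.113]
 [ 0.    -0.113 -0.994]
 [-1.    -0.003  0.   ]]
```

Run:
```python
from h import *
snap('scene','s5');snap('side','d5')
w=load('w5')[0][200:280,220:300]
s=load('s5')[0]; d=load('d5')[0]
cv2.imwrite('pics/v5d.png',cv2.resize(w[:,:,::-1],(560,560),interpolation=2))
cv2.imwrite('pics/s5.png',np.hstack([cv2.resize(s[60:220,240:400][:,:,::-1],(400,400),interpolation=2),cv2.resize(d[60:220,200:360][:,:,::-1],(400,400),interpolation=2)]))
c,R,_=pose(); print(proj('w5',c),proj('s5',c),proj('d5',c))
```

```text
[260.41186494 253.37792526] [297.50903607 130.05154793] [291.76365679 121.78774315]
```

View pics/v5d.png

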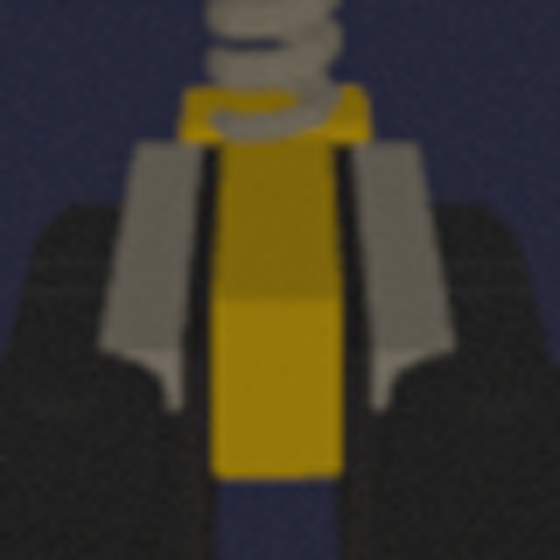

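View pics/s5.png

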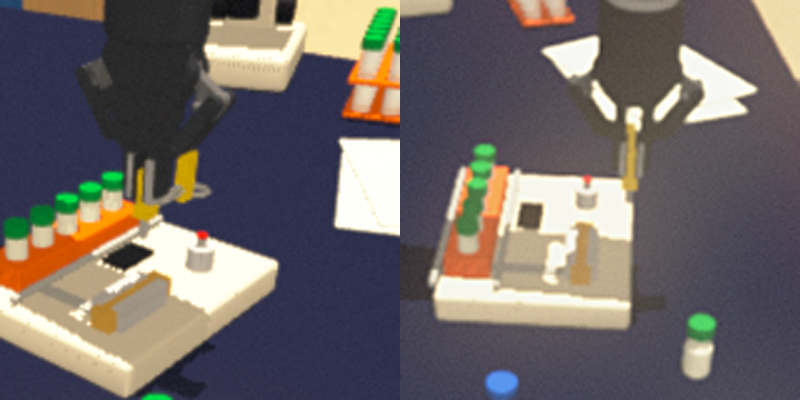

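Run:
```python
from h import *
c,R,s=pose(); ax=np.array([-R[1,1],0,0]); ax=-R[:,2]
print('cam fwd',load('w5')[2][2].round(3))
for z in (.195,.2,.205,.21,.215):
    a=onplane('w5',(220+277/7,200+296/7),z);b=onplane('w5',(220+277/7,200+477/7),z)
    m=(a+b)/2; l=onplane('w5',(220+212/7,200+390/7),z);r=onplane('w5',(220+343/7,200+390/7),z)
    print(z,'len',np.linalg.norm(a-b).round(4),'wid',np.linalg.norm(l-r).round(4),'mid-TCP along',((m-c)@ax).round(4),'lat',((m-c)@R[:,1]).round(4))
# block front-top edge
for z in (.17,.175,.18):
    a=onplane('w5',(220+275/7,200+137/7),z);b=onplane('w5',(220+275/7,200+88/7),z);print(z,((a-c)@ax).round(4),((b-c)@ax).round(4))
```

```text
cam fwd [-0.035 -0.269 -0.963]
0.195 len 0.0152 wid 0.0099 mid-TCP along -0.0041 lat -0.0004
0.2 len 0.0146 wid 0.0095 mid-TCP along -0.0012 lat -0.0004
0.205 len 0.014 wid 0.0091 mid-TCP along 0.0016 lat -0.0004
0.21 len 0.0134 wid 0.0087 mid-TCP along 0.0045 lat -0.0004
0.215 len 0.0128 wid 0.0083 mid-TCP along 0.0073 lat -0.0004
0.17 0.0059 0.0104
0.175 0.0079 0.0123
0.18 0.01 0.0142
```

Run:
```python
from h import *
togo([.549,.0714,.128],83.2)
```

```text
t 5.5667 at [0.5875 0.0141 0.2001] F [-0.2   0.08 -0.82] w 0.0088
shift shares total [ 0.962 -0.595 -0.701] turn shares [0.005  0.0001 0.0012] | after-turn shift [ 0.962 -0.6   -0.698]
```

Emit:
send_rows(plan=[[[0,-0.2,-0.24,0.005,0,0,-1],[0,-0.2,-0.24,0,0,0,-1],[0,-0.2,-0.22,0,0,0,-1],[0.2,0,0,0,0,0,-1],[0.25,0,0,0,0,0,-1]]])

```text
clock: 5.98
tcp_pos: [0.5501, 0.0723, 0.1689]
orientation: [93.7, 89.7, -3.0]
wrist_force: [0.3, -0.3, -1.4]
gripper_width: 0.0085
```

Emit:
send_rows(plan=[[[0.25,0,0,0,0,0,-1],[0.2,0,0,0,0,0,-1],[0.06,0,0,0,0,0,-1],[0,0,0,0,0,0,-1],[0,0,0,0,0,0,-1]]])

```text
clock: 6.4
tcp_pos: [0.5497, 0.0716, 0.1294]
orientation: [95.1, 90.0, -1.6]
wrist_force: [-0.0, 0.4, -0.7]
gripper_width: 0.0088
```

Run:
```python
from h import *
togo([.549,.0714,.128],83.2)
snap('scene','s6');snap('side','d6');snap('wrist','w6')
s=load('s6')[0]; d=load('d6')[0]
cv2.imwrite('pics/v6.png',np.hstack([cv2.resize(s[120:220,240:340][:,:,::-1],(400,400),interpolation=2),cv2.resize(d[100:200,210:310][:,:,::-1],(400,400),interpolation=2)]))
togo([.549,.0714,.128],83.2)
```

```text
t 6.4 at [0.5497 0.0716 0.1294] F [-0.01  0.35 -0.69] w 0.0088
shift shares total [ 0.018 -0.009  0.004] turn shares [ 0.0007 -0.0001 -0.0006] | after-turn shift [ 0.018 -0.009  0.004]
t 6.55 at [0.5504 0.0718 0.1304] F [ 0.45  0.93 -1.59] w 0.0087
shift shares total [ 0.032 -0.017  0.008] turn shares [ 0.0012 -0.0002 -0.0027] | after-turn shift [ 0.032 -0.017  0.008]
```

View pics/v6.png

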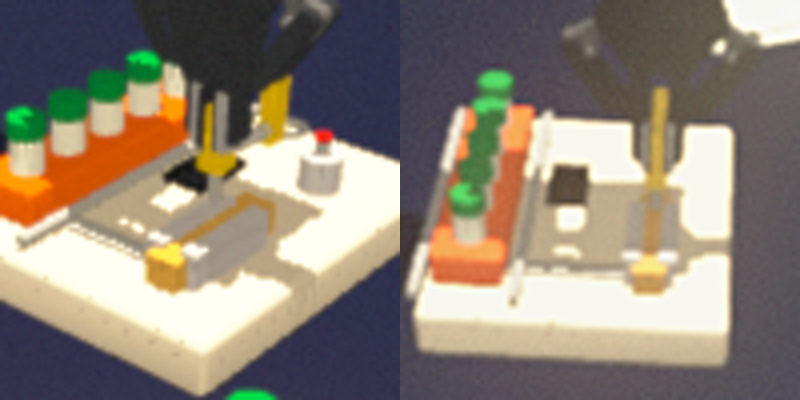

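View pics/w6.png

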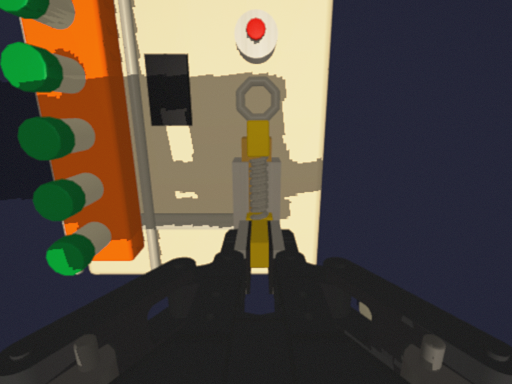

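Emit:
send_rows(plan=[[[0.06,-0.01,0,0,0,0,-1],[0.06,0,0,0,0,0,-1],[0.05,0,0,0,0,0,-1],[0.04,0,0,0,0,0,-1],[0,0,0,0,0,0,-1]]], newtons=40)

```text
clock: 6.97
tcp_pos: [0.5478, 0.0723, 0.1119]
orientation: [-86.3, 89.9, 177.0]
wrist_force: [-0.5, -0.2, -1.8]
gripper_width: 0.0086
```

Emit:
send_rows(plan=[[[0.03,0,0,0,0,0,-1],[0.03,0,0,0,0,0,-1],[0,0,0,0,0,0,-1]]])

```text
clock: 7.22
tcp_pos: [0.5483, 0.0722, 0.108]
orientation: [-85.7, 90.0, 177.6]
wrist_force: [0.1, 0.3, -1.5]
gripper_width: 0.0084
```

Emit:
send_rows(plan=[[[0.03,0,0,0,0,0,-1],[0.03,0,0,0,0,0,-1],[0,0,0,0,0,0,-1]]])

```text
clock: 7.47
tcp_pos: [0.5482, 0.0722, 0.1035]
orientation: [-86.8, 90.0, 176.5]
wrist_force: [-0.6, -0.6, -1.6]
gripper_width: 0.009
```

Below the strip's surface without any force, so the pin is entering the hole. I continue gently.

Emit:
send_rows(plan=[[[0.03,0,0,0,0,0,-1],[0.03,0,0,0,0,0,-1],[0,0,0,0,0,0,-1]]])

```text
clock: 7.72
tcp_pos: [0.5482, 0.0722, 0.099]
orientation: [-87.4, 89.9, 175.9]
wrist_force: [0.4, 0.9, -2.0]
gripper_width: 0.0088
```

Emit:
send_rows(plan=[[[0.02,0,0,0,0,0,-1],[0.02,0,0,0,0,0,-1],[0.02,0,0,0,0,0,-1],[0,0,0,0,0,0,-1]]])

```text
clock: 8.05
tcp_pos: [0.5483, 0.0722, 0.0947]
orientation: [-85.6, 90.0, 177.7]
wrist_force: [0.0, -0.2, -1.2]
gripper_width: 0.0087
```

Run:
```python
from h import *
togo([.549,.0714,.094],83.2);print(pose()[2]['wrist_torque'])
snap('scene','s7');snap('side','d7');snap('wrist','w7')
s=load('s7')[0]; d=load('d7')[0]
cv2.imwrite('pics/v7.png',np.hstack([cv2.resize(s[120:220,240:340][:,:,::-1],(400,400),interpolation=2),cv2.resize(d[100:200,210:310][:,:,::-1],(400,400),interpolation=2)]))
```

```text
t 8.05 at [0.5483 0.0722 0.0947] F [ 0.01 -0.2  -1.24] w 0.0087
shift shares total [0.009 0.01  0.009] turn shares [0.0016 0.     0.0006] | after-turn shift [0.009 0.01  0.009]
[-0.017869    0.00403655 -0.05227791]
```

View pics/v7.png

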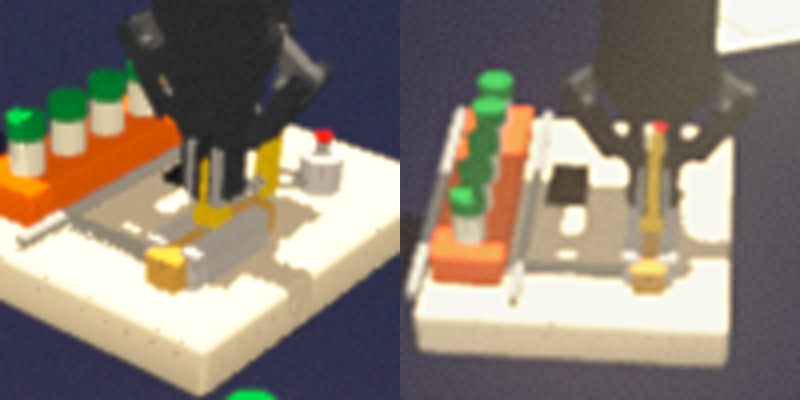

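View pics/w7.png

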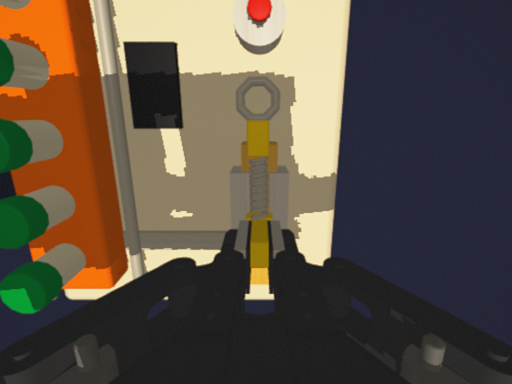

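The pin is in the hole, with the block just over the rails. I press the last millimetres until the force rises slightly.

Emit:
send_rows(plan=[[[0.015,0,0,0,0,0,-1],[0,0,0,0,0,0,-1],[0,0,0,0,0,0,-1]]])

```text
clock: 8.45
tcp_pos: [0.5489, 0.0722, 0.0943]
orientation: [92.9, 90.0, -3.8]
wrist_force: [-0.3, 0.4, 1.0]
gripper_width: 0.0086
```

Emit:
send_rows(plan=[[[0.015,0,0,0,0,0,-1],[0,0,0,0,0,0,-1],[0,0,0,0,0,0,-1]]])

```text
clock: 8.7
tcp_pos: [0.5489, 0.0722, 0.0942]
orientation: [50.0, 90.0, -46.7]
wrist_force: [-3.0, -0.4, 5.8]
gripper_width: 0.0089
```

Emit:
send_rows(plan=[[[-0.01,0,0,0,0,0,-0.7],[0,0,0,0,0,0,-0.5],[0,0,0,0,0,0,-0.3],[0,0,0,0,0,0,-0.2],[0,0,0,0,0,0,-0.1]]])

```text
clock: 9.12
tcp_pos: [0.5485, 0.0722, 0.0933]
orientation: [-94.1, 90.0, 169.2]
wrist_force: [1.0, 0.4, -0.6]
gripper_width: 0.0387
```

Emit:
send_rows(plan=[[[-0.2,0,0,0,0,0,-0.1],[-0.35,0,0,0,0,0,-0.1],[-0.4,0,0,0,0,0,0],[-0.4,0,0,0,0,0,0],[0,0,0,0,0,0,0]]])

```text
clock: 9.53
tcp_pos: [0.5524, 0.0721, 0.2022]
orientation: [94.0, 89.3, -2.7]
wrist_force: [1.0, 0.7, 0.1]
gripper_width: 0.0429
```

Run:
```python
from h import *
togo([.549,.0714,.2],83.2)
snap('scene','s8');snap('side','d8');snap('wrist','w8')
s=load('s8')[0]; d=load('d8')[0]
cv2.imwrite('pics/v8.png',np.hstack([cv2.resize(s[120:220,240:340][:,:,::-1],(400,400),interpolation=2),cv2.resize(d[100:200,210:310][:,:,::-1],(400,400),interpolation=2)]))
w=load('w8')[0];cv2.imwrite('pics/w8b.png',cv2.resize(w[0:300,130:430][:,:,::-1],(600,600),interpolation=2))
```

```text
t 9.5333 at [0.5524 0.0721 0.2022] F [0.97 0.72 0.11] w 0.0429
shift shares total [ 0.028 -0.044  0.014] turn shares [ 0.0017 -0.0009 -0.0121] | after-turn shift [ 0.029 -0.044  0.015]
```

View pics/v8.png

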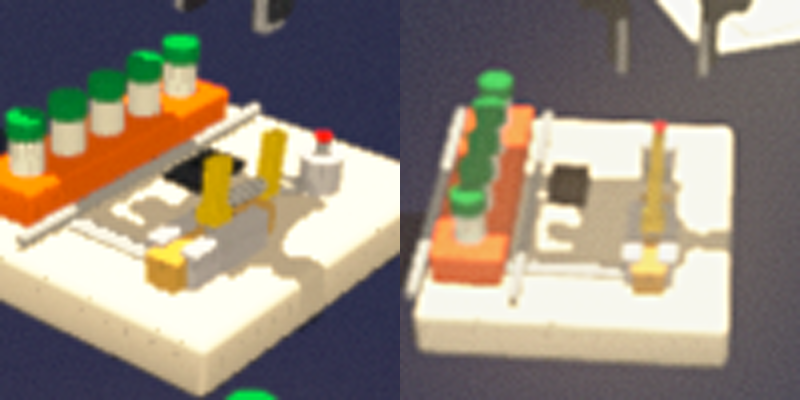

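View pics/w8b.png

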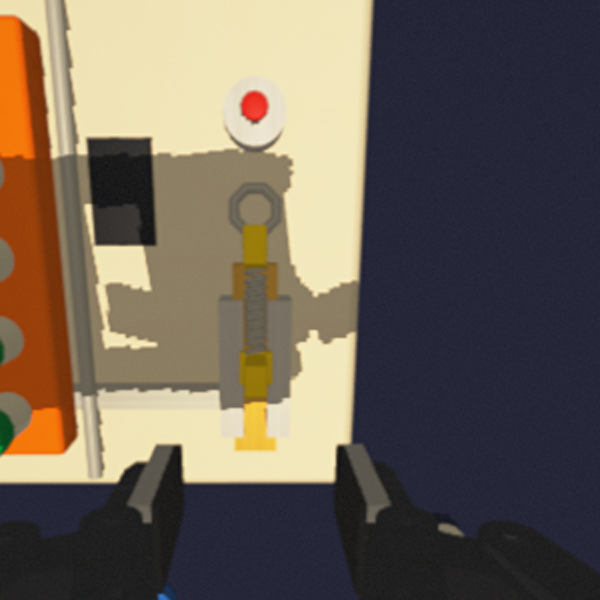

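Run:
```python
from h import *
im=load('w8')[0]; hsv=cv2.cvtColor(im,cv2.COLOR_RGB2HSV)
r=(((hsv[...,0]<8)|(hsv[...,0]>172))&(hsv[...,1]>180)&(hsv[...,2]>80)).astype(np.uint8)
n,l,st,ce=cv2.connectedComponentsWithStats(r)
for i in range(1,n):
    if st[i,4]>30: print('red',st[i],ce[i],onplane('w8',ce[i],.072))
y=((hsv[...,0]>22)&(hsv[...,0]<33)&(hsv[...,1]>215)).astype(np.uint8)
n,l,st,ce=cv2.connectedComponentsWithStats(y)
for i in range(1,n):
    if st[i,4]>30: print('yel',st[i],ce[i])
g=lambda u,v,z:onplane('w8',(130+u/2,v/2),z)
for z in (.088,.094): print('eyetab far/near top',g(255,225,z).round(4),g(255,264,z).round(4))
print('ring ctr z.05',g(255,210,.05).round(4),g(255,210,.055).round(4))
print('hook tab top mid',g(255,384,.1).round(4), g(256,384,.1))
# channel rails check
a=(g(220,298,.06)+g(290,298,.06))/2;b=(g(222,437,.06)+g(291,436,.06))/2
print(a,b,(a+b)/2, np.degrees(np.arctan2(*(a-b)[1::-1])))
w=load('w8')[0];cv2.imwrite('pics/w8c.png',cv2.resize(w[85:230,215:295][:,:,::-1],(440,798),interpolation=2)[:600])
```

```text
red [251  46  12  15 136] [256.72794118  52.65441176] [0.56140155 0.18656098 0.072     ]
yel [252 113  11  21 219] [257.04109589 122.71689498]
yel [251 176  15  23 281] [257.59786477 186.7366548 ]
eyetab far/near top [0.5564 0.1388 0.088 ] [0.5545 0.1231 0.088 ]
eyetab far/near top [0.5564 0.1388 0.094 ] [0.5546 0.1235 0.094 ]
ring ctr z.05 [0.5571 0.1455 0.05  ] [0.5571 0.1454 0.055 ]
hook tab top mid [0.5488 0.0744 0.1   ] [0.54917629 0.07435029 0.1       ]
[0.55232642 0.10524066 0.06      ] [0.54466816 0.03451648 0.06      ] [0.54849729 0.06987857 0.06      ] 83.819893268353
```

View pics/w8c.png

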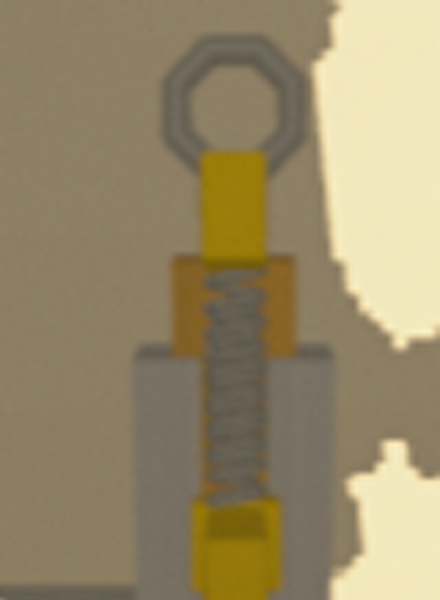

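```bash
cat >> h.py <<'E'
def tri(*obs):
    A=[]
    for fn,(u,v) in obs:
        _,K,R,t=load(fn);P=K@np.c_[R,t]; A+= [(u*P[2]-P[0])/K[0,0], (v*P[2]-P[1])/K[0,0]]
    _,_,V=np.linalg.svd(np.array(A));X=V[-1];return X[:3]/X[3]
E
python3 - <<'E'
from h import *
s=load('s8')[0]; cv2.imwrite('pics/s8c.png',cv2.resize(s[145:185,280:330][:,:,::-1],(750,600),interpolation=2))
for n,X in [('eyetab',(.5555,.131,.09)),('eyetabz101',(.5555,.131,.101)),('head',(.5618,.1866,.073)),('hooktab',(.549,.074,.1))]: print(n,(proj('s8',X)-[280,145])*15)
E
```

```text
eyetab [409.26028255 148.36901854]
eyetabz101 [414.33870759  85.03512719]
head [594.77660986 126.4704678 ]
hooktab [195.36272537 217.71608343]
```

View pics/s8c.png

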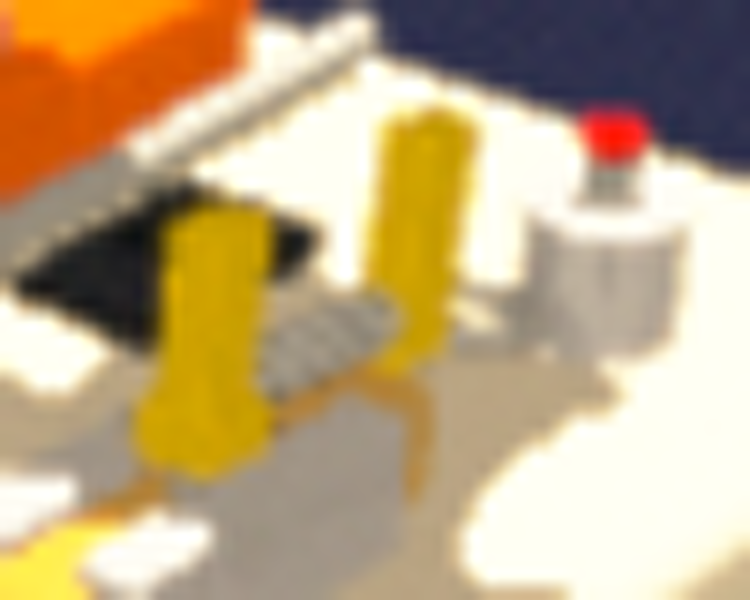

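Run:
```python
from h import *
togo([.5555,.130,.09],83.4)
```

```text
t 9.6833 at [0.5484 0.0722 0.1946] F [ 0.17 -0.98 -0.96] w 0.0427
shift shares total [ 1.395  0.005 -0.776] turn shares [-0.0017 -0.      0.0001] | after-turn shift [ 1.395  0.006 -0.776]
```

Emit:
send_rows(plan=[[[0,0,-0.26,0,0,0,0],[0,0,-0.26,0,0,0,0],[0,0.006,-0.256,0,0,0,0],[0.3,0,0,0,0,0,0],[0.3,0,0,0,0,0,0]]], newtons=100)

```text
clock: 10.1
tcp_pos: [0.5558, 0.131, 0.1487]
orientation: [107.2, 90.0, 10.6]
wrist_force: [0.1, -0.1, -0.7]
gripper_width: 0.0426
```

Emit:
send_rows(plan=[[[0.15,0,0,0,0,0,0],[0,0,0,0,0,0,0],[0,0,0,0,0,0,0],[0,0,0,0,0,0,0]]])

```text
clock: 10.43
tcp_pos: [0.5562, 0.1298, 0.1391]
orientation: [101.4, 90.0, 4.7]
wrist_force: [0.1, 0.4, 0.9]
gripper_width: 0.0428
```

Run:
```python
from h import *
togo([.5555,.130,.09],83.4)
snap('wrist','w9')
w=load('w9')[0];cv2.imwrite('pics/w9b.png',cv2.resize(w[100:300,130:400][:,:,::-1],None,fx=2.9,fy=2.9,interpolation=2))
```

```text
t 10.4333 at [0.5562 0.1298 0.1391] F [0.05 0.39 0.9 ] w 0.0428
shift shares total [ 0.654 -0.01  -0.002] turn shares [-0.0021 -0.0001 -0.0006] | after-turn shift [ 0.654 -0.01  -0.002]
```

View pics/w9b.png

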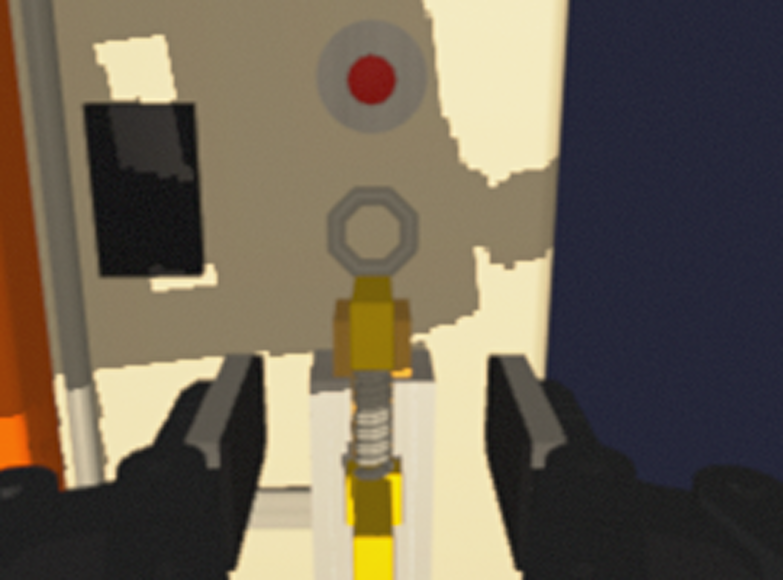

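Run:
```python
from h import *
g=lambda u,v,z:onplane('w9',(130+u/2.9,100+v/2.9),z).round(4)
print('tab',g(373,305,.0945),g(373,369,.0945),'head',g(372,79,.073),'foot',g(372,76,.06),'ring',g(373,231,.055))
```

```text
tab [0.557  0.1383 0.0945] [0.5551 0.1227 0.0945] head [0.5624 0.1868 0.073 ] foot [0.5624 0.1869 0.06  ] ring [0.5578 0.1457 0.055 ]
```

The eye tab lies centred between the open pads at (373,335), and the red head is at (372,79). Positions agree to about 1 mm with the earlier view, so I descend and grip.

Emit:
send_rows(plan=[[[0.25,-0.005,0,0,0,0,0],[0.25,0,0,0,0,0,0],[0.14,0,0,0,0,0,0],[0,0,0,0,0,0,-0.3],[0,0,0,0,0,0,-0.6]]])

```text
clock: 10.9
tcp_pos: [0.5556, 0.1299, 0.0909]
orientation: [-87.6, 90.0, 175.7]
wrist_force: [-0.8, 1.3, 0.6]
gripper_width: 0.0197
```

Emit:
send_rows(plan=[[[0,0,0,0,0,0,-1],[0,0,0,0,0,0,-1],[0,0,0,0,0,0,-1],[0,0,0,0,0,0,-1]]])

```text
clock: 11.23
tcp_pos: [0.5564, 0.1301, 0.0919]
orientation: [99.3, 89.8, 2.6]
wrist_force: [0.4, -0.0, 1.6]
gripper_width: 0.0079
```

Run:
```python
from h import *
togo([.5555,.130,.09],83.4)
snap('wrist','w10')
w=load('w10')[0];cv2.imwrite('pics/w10b.png',cv2.resize(w[60:260,130:400][:,:,::-1],None,fx=2.9,fy=2.9,interpolation=2))
```

```text
t 11.2333 at [0.5564 0.1301 0.0919] F [ 0.42 -0.05  1.61] w 0.0079
shift shares total [ 0.025 -0.012  0.002] turn shares [-0.0016 -0.0004 -0.0026] | after-turn shift [ 0.025 -0.012  0.002]
```

View pics/w10b.png

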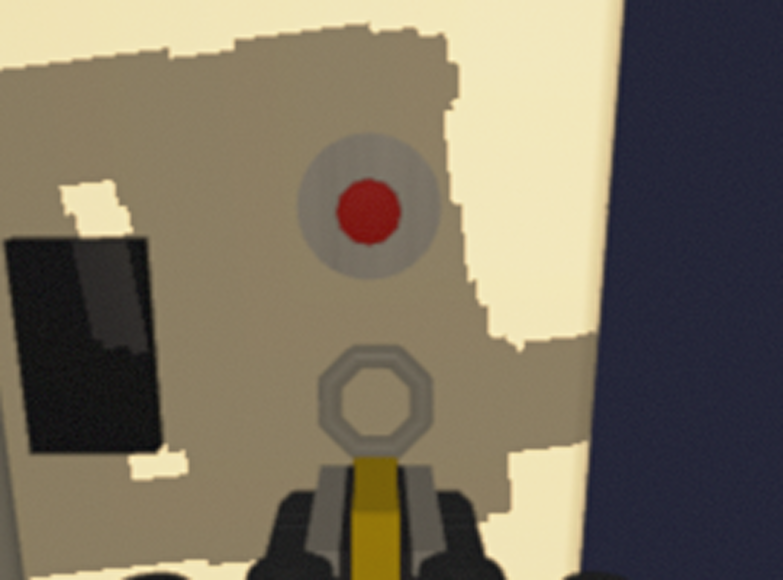

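Emit:
send_rows(plan=[[[0,0,-0.05,0,0,0,-1],[-0.03,0,-0.08,0,0,0,-1],[-0.08,0,-0.05,0,0,0,-1],[-0.1,0,-0.03,0,0,0,-1],[-0.1,0,-0.03,0,0,0,-1]]])

```text
clock: 11.7
tcp_pos: [0.5568, 0.1479, 0.1138]
orientation: [-55.6, 89.9, -152.3]
wrist_force: [-0.9, -2.6, -2.5]
gripper_width: 0.0079
```

Emit:
send_rows(plan=[[[-0.05,0,-0.06,0,0,0,-1],[-0.02,0,-0.04,0,0,0,-1],[0,0,0,0,0,0,-1],[0,0,0,0,0,0,-1]]])

```text
clock: 12.03
tcp_pos: [0.5579, 0.1551, 0.1185]
orientation: [-45.9, 89.9, -142.6]
wrist_force: [-1.2, -4.4, -3.3]
gripper_width: 0.0081
```

Run:
```python
from h import *
togo([.5555,.130,.12],83.4)
snap('wrist','w11'); snap('scene','s11')
w=load('w11')[0];cv2.imwrite('pics/w11b.png',cv2.resize(w[60:260,130:400][:,:,::-1],None,fx=2.9,fy=2.9,interpolation=2))
s=load('s11')[0];cv2.imwrite('pics/s11c.png',cv2.resize(s[130:190,265:345][:,:,::-1],(800,600),interpolation=2))
```

```text
t 12.0333 at [0.5579 0.1551 0.1185] F [-1.23 -4.42 -3.27] w 0.0081
shift shares total [-0.02   0.007  0.336] turn shares [-0.0012  0.001   0.0011] | after-turn shift [-0.02   0.007  0.336]
```

View pics/w11b.png

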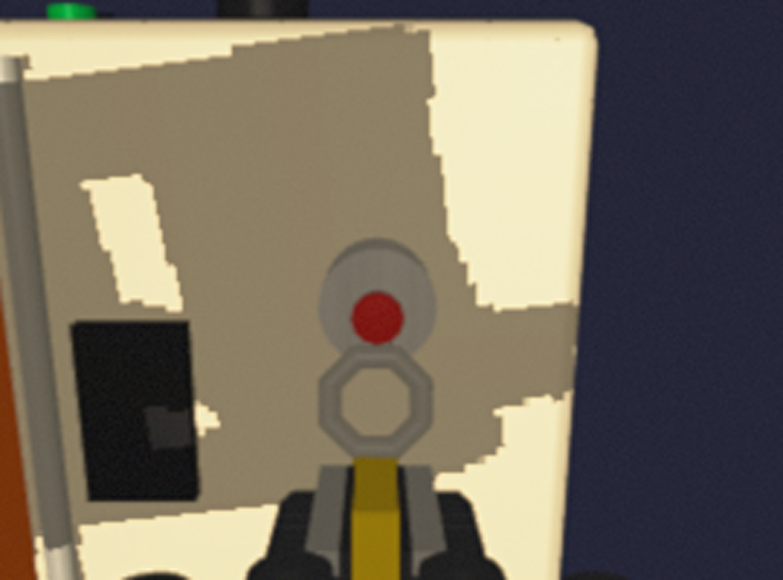

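View pics/s11c.png

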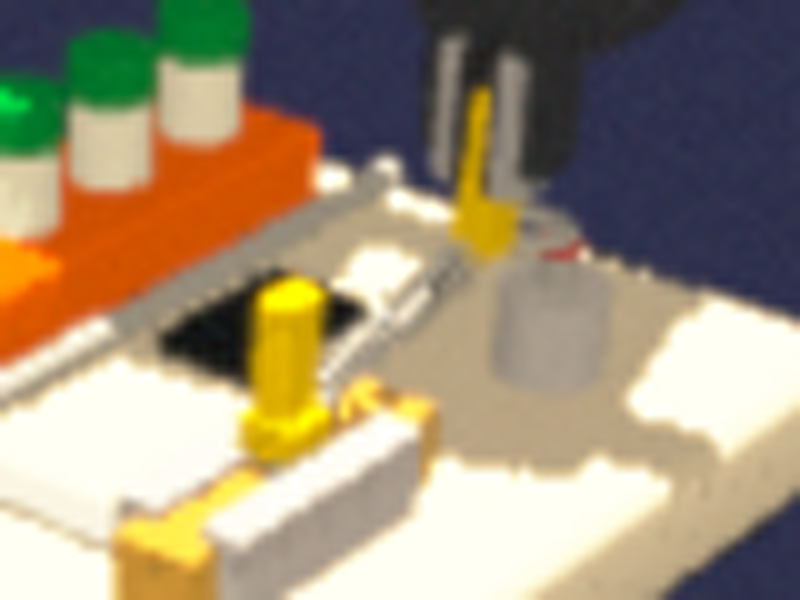

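Emit:
send_rows(plan=[[[0,0,0,0,0.05,0,-1],[0,0,0,0,0.05,0,-1],[0,0,0,0,0,0,-1],[0,0,0,0,0,0,-1]]])

```text
clock: 12.47
tcp_pos: [0.5581, 0.1543, 0.1184]
orientation: [-179.5, 84.1, 83.8]
wrist_force: [-1.5, -4.7, -2.7]
gripper_width: 0.0079
```

Run:
```python
from h import *
c,R,s=pose(); print(c,R.round(3),s['wrist_force'])
snap('wrist','w12'); snap('scene','s12'); snap('side','d12')
w=load('w12')[0];cv2.imwrite('pics/w12b.png',cv2.resize(w[60:260,130:400][:,:,::-1],None,fx=2.9,fy=2.9,interpolation=2))
s=load('s12')[0];cv2.imwrite('pics/s12c.png',cv2.resize(s[130:190,265:345][:,:,::-1],(800,600),interpolation=2))
```

```text
[0.55808954 0.15427736 0.11843146] [[ 0.011  0.993 -0.117]
 [ 0.103 -0.118 -0.988]
 [-0.995 -0.001 -0.104]] [-1.47712245 -4.66280775 -2.70399977]
```

View pics/w12b.png

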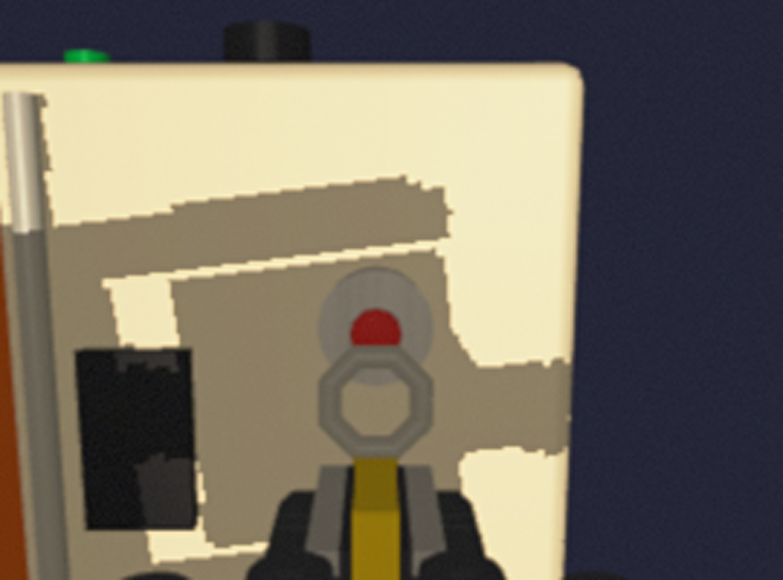

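View pics/s12c.png

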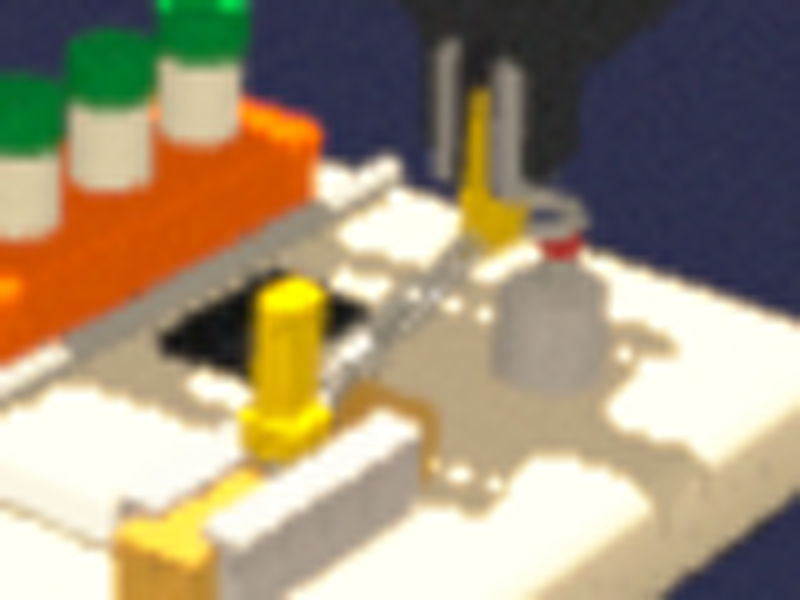

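Run:
```python
from h import *
g=lambda f,u,v,z:onplane(f,(130+(u-1)/2.9,60+(v-1)/2.9),z)
ax=np.array([.117,.993,0]);la=np.array([.993,-.117,0])
for z in (.08,.083,.086):
    r=g('w12',376,402,z);print('ring',z,r.round(4))
# octagon sizes at these heights: outer width 319..433
    print(np.linalg.norm(g('w12',319,402,z)-g('w12',433,402,z)))
h=g('w12',376,335,.073); print('head in w12 (partly hid)',h.round(4))
h=g('w11',377,317,.073); print('head w11',h.round(4)); h=g('w10',369,211,.073); print('head w10',h.round(4))
# foot centre
print('foot w11',g('w11',378,303,.06).round(4),'w12',g('w12',376,326,.06).round(4),'w10',g('w10',370,206,.06).round(4))
```

```text
ring 0.08 [0.5604 0.173  0.08  ]
0.0249565759979861
ring 0.083 [0.5605 0.1737 0.083 ]
0.024513465628919814
ring 0.086 [0.5606 0.1743 0.086 ]
0.024070355259853526
head in w12 (partly hid) [0.5621 0.1868 0.073 ]
head w11 [0.562  0.1874 0.073 ]
head w10 [0.5621 0.1872 0.073 ]
foot w11 [0.5623 0.188  0.06  ] w12 [0.5621 0.1874 0.06  ] w10 [0.5622 0.1872 0.06  ]
```

Emit:
send_rows(plan=[[[0.006,0,-0.06,0,0,0,-1],[0.007,0,-0.06,0,0,0,-1],[0.006,0,-0.06,0,0,0,-1],[0,0,0,0,0,0,-1],[0,0,0,0,0,0,-1]]])

```text
clock: 13.03
tcp_pos: [0.5597, 0.1684, 0.1186]
orientation: [-179.6, 84.1, 83.8]
wrist_force: [-1.0, -6.9, -3.7]
gripper_width: 0.0077
```

Run:
```python
from h import *
c,R,s=pose(); print(s['clock'],c,R.round(3),s['wrist_force'])
snap('wrist','w13'); snap('scene','s13'); snap('side','d13')
w=load('w13')[0];cv2.imwrite('pics/w13b.png',cv2.resize(w[150:250,200:320][:,:,::-1],None,fx=5,fy=5,interpolation=2))
s=load('s13')[0];d=load('d13')[0];cv2.imwrite('pics/s13c.png',np.hstack([cv2.resize(s[130:190,285:345][:,:,::-1],(400,400),interpolation=2),cv2.resize(d[105:165,240:300][:,:,::-1],(400,400),interpolation=2)]))
print(pose()[0])
```

```text
13.0333 [0.55965893 0.16839487 0.1186075 ] [[ 0.011  0.993 -0.115]
 [ 0.102 -0.115 -0.988]
 [-0.995 -0.001 -0.102]] [-1.02119683 -6.85948626 -3.73344007]
[0.55962821 0.16820167 0.11855709]
```

View pics/w13b.png

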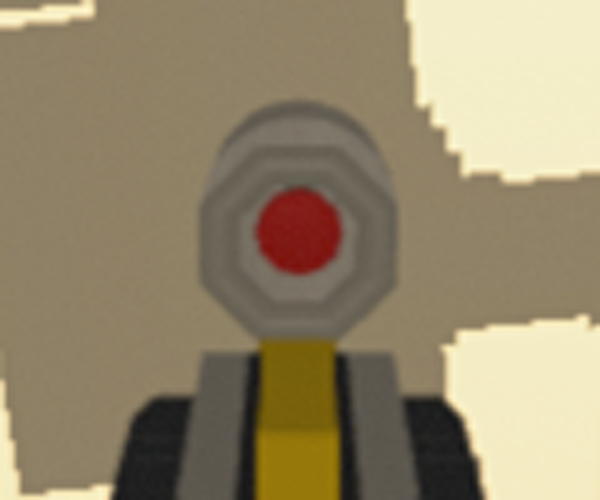

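View pics/s13c.png

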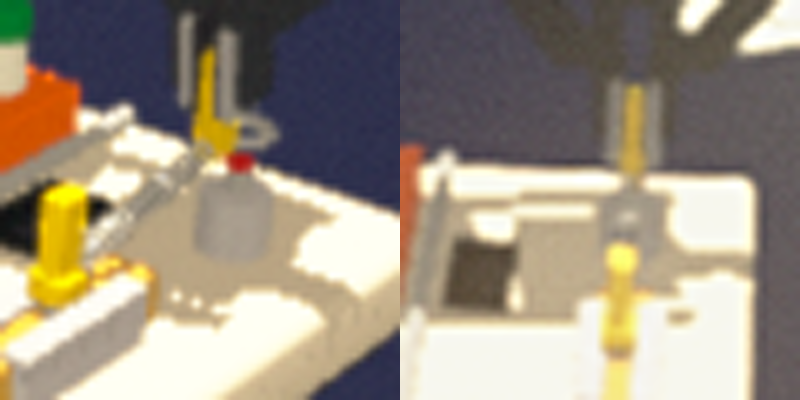

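Run:
```python
from h import *
g=lambda u,v,z:onplane('w13',(200+(u-2)/5,150+(v-2)/5),z)
ax=np.array([.116,.993,0]);la=np.array([.993,-.116,0])
h=g(299,231,.073)
for z in (.081,.083,.086):
    r=(g(299,147,z)+g(299,338,z))/2; i=g(298,242,z); l=(g(200,240,z)+g(398,240,z))/2
    print(z,'outer ctr ahead of head',((r-h)@ax).round(4),'inner',((i-h)@ax).round(4),'lat',((l-h)@la).round(4),'outer w,h',np.linalg.norm(g(200,240,z)-g(398,240,z)).round(4),np.linalg.norm(g(299,147,z)-g(299,338,z)).round(4))
print(h)
p=proj('s13',h+[0,0,-.001]); q=proj('s13',[*h[:2],.084]); print((p-[285,130])*400/60,(q-[285,130])*400/60)
```

```text
0.081 outer ctr ahead of head 0.0 inner 0.0002 lat 0.0 outer w,h 0.025 0.0247
0.083 outer ctr ahead of head 0.0004 inner 0.0006 lat 0.0 outer w,h 0.0247 0.0244
0.086 outer ctr ahead of head 0.0011 inner 0.0013 lat 0.0 outer w,h 0.0243 0.0239
[0.56200699 0.18722326 0.073     ]
[232.02588235 158.15537115] [234.96585817 128.9152648 ]
```

Run:
```python
from h import *
s=load('s13')[0];cv2.imwrite('pics/s13d.png',cv2.resize(s[140:172,308:340][:,:,::-1],(640,640)[:2],interpolation=2)[:600])
h=np.array([.5620,.1872,0]);ax=np.array([.116,.993,0]);la=np.array([.993,-.116,0])
P=lambda X:((proj('s13',X)-[308,140])*20+10).round(0)
print('head top c',P(h+[0,0,.073]),'foot c',P(h+[0,0,.06]))
for dz in (.080,.084,.088):
  for off in (0,.003):
    pts=np.array([P(h+ax*off+[0,0,dz]+.0125*(np.cos(t)*ax+np.sin(t)*la)) for t in np.linspace(0,6.28,40)])
    print(dz,off,'ring bbox u',pts[:,0].min(),pts[:,0].max(),'v',pts[:,1].min(),pts[:,1].max())
pts=np.array([P(h+[0,0,.06]+.014*(np.cos(t)*ax+np.sin(t)*la)) for t in np.linspace(0,6.28,40)]);print('foot u',pts[:,0].min(),pts[:,0].max(),'v',pts[:,1].min(),pts[:,1].max())
pts=np.array([P(h+[0,0,.073]+.006*(np.cos(t)*ax+np.sin(t)*la)) for t in np.linspace(0,6.28,40)]);print('head u',pts[:,0].min(),pts[:,0].max(),'v',pts[:,1].min(),pts[:,1].max())
```

```text
head top c [247. 277.] foot c [237. 371.]
0.08 0 ring bbox u 150.0 354.0 v 183.0 271.0
0.08 0.003 ring bbox u 163.0 368.0 v 175.0 263.0
0.084 0 ring bbox u 152.0 358.0 v 154.0 241.0
0.084 0.003 ring bbox u 166.0 371.0 v 146.0 233.0
0.088 0 ring bbox u 155.0 361.0 v 124.0 211.0
0.088 0.003 ring bbox u 169.0 374.0 v 117.0 203.0
foot u 124.0 351.0 v 321.0 422.0
head u 198.0 296.0 v 256.0 299.0
```

View pics/s13d.png

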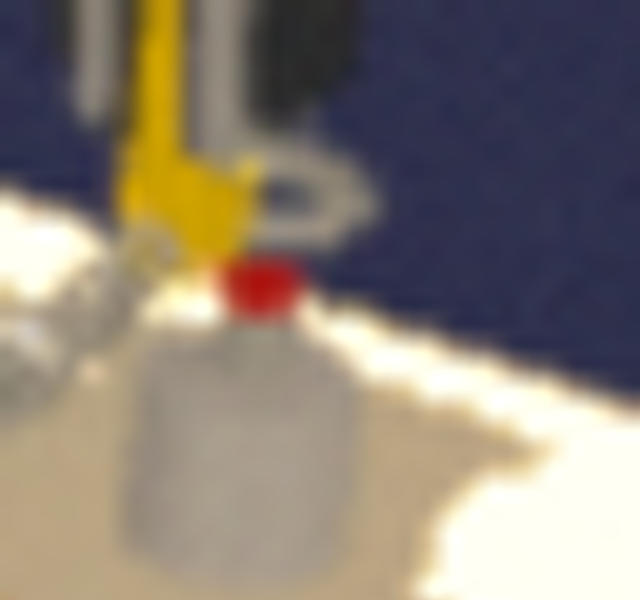

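Emit:
send_rows(plan=[[[0.03,0,0.013,0,0,0,-1],[0.03,0,0.003,0,0,0,-1],[0.03,0,0.003,0,0,0,-1],[0,0,0,0,0,0,-1],[0,0,0,0,0,0,-1]]])

```text
clock: 13.6
tcp_pos: [0.5597, 0.1675, 0.1118]
orientation: [-179.6, 84.1, 83.7]
wrist_force: [-2.8, -6.0, -2.3]
gripper_width: 0.0078
```

Run:
```python
from h import *
snap('wrist','w14'); snap('scene','s14')
w=load('w14')[0];a=cv2.resize(w[150:250,200:320][:,:,::-1],(480,400),interpolation=2)
s=load('s14')[0];cv2.imwrite('pics/v14.png',np.hstack([a,cv2.resize(s[140:172,308:332][:,:,::-1],(300,400),interpolation=2)]))
g=lambda u,v,z:onplane('w14',(200+u/4,150+v/4),z)
```

```text
(no output)
```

View pics/v14.png

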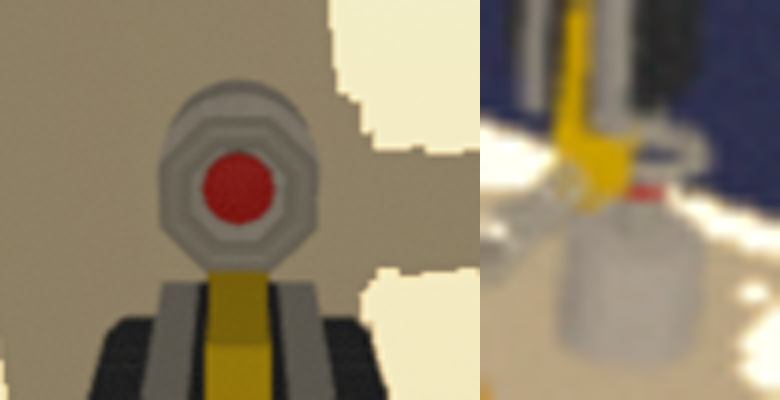

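Emit:
send_rows(plan=[[[0.03,0,0.005,0,0,0,-1],[0.03,0,0.003,0,0,0,-1],[0,0,0,0,0,0,-1],[0,0,0,0,0,0,-1]]])

```text
clock: 14.03
tcp_pos: [0.5597, 0.1675, 0.1074]
orientation: [-179.6, 84.1, 83.7]
wrist_force: [-1.3, -5.9, -2.4]
gripper_width: 0.0074
```

Emit:
send_rows(plan=[[[0.03,0,0.003,0,0,0,-1],[0.03,0,0.003,0,0,0,-1],[0,0,0,0,0,0,-1],[0,0,0,0,0,0,-1]]])

```text
clock: 14.37
tcp_pos: [0.5598, 0.1675, 0.103]
orientation: [-179.7, 84.1, 83.6]
wrist_force: [-2.2, -5.9, -1.5]
gripper_width: 0.0077
```

Emit:
send_rows(plan=[[[0.03,0,0.003,0,0,0,-1],[0.02,0,0.002,0,0,0,-1],[0,0,0,0,0,0,-1],[0,0,0,0,0,0,-1]]])

```text
clock: 14.7
tcp_pos: [0.5599, 0.1676, 0.0993]
orientation: [-179.8, 84.1, 83.5]
wrist_force: [-1.8, -7.5, -2.4]
gripper_width: 0.0077
```

Emit:
send_rows(plan=[[[0.02,0,0.002,0,0,0,-1],[0,0,0,0,0,0,-1],[0,0,0,0,0,0,-1]]])

```text
clock: 14.95
tcp_pos: [0.5599, 0.1676, 0.0979]
orientation: [-179.9, 84.1, 83.5]
wrist_force: [-1.7, -6.6, -0.9]
gripper_width: 0.0079
```

Run:
```python
from h import *
snap('wrist','w15'); snap('scene','s15')
w=load('w15')[0];a=cv2.resize(w[150:250,200:320][:,:,::-1],(480,400),interpolation=2)
s=load('s15')[0];cv2.imwrite('pics/v15.png',np.hstack([a,cv2.resize(s[140:172,308:332][:,:,::-1],(300,400),interpolation=2)]))
```

```text
(no output)
```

View pics/v15.png

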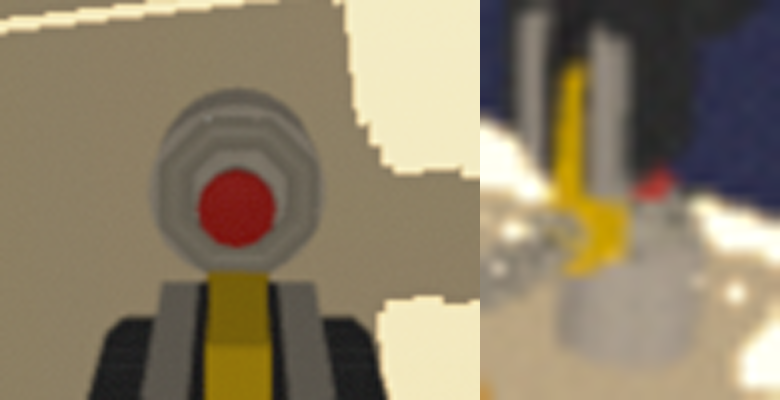

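Emit:
send_rows(plan=[[[0.02,0,0.002,0,0,0,-1],[0,0,0,0,0,0,-1],[0,0,0,0,0,0,-1]]])

```text
clock: 15.3
tcp_pos: [0.5601, 0.1676, 0.0975]
orientation: [-179.8, 84.1, 83.5]
wrist_force: [-3.9, -7.1, 3.0]
gripper_width: 0.0078
```

Emit:
send_rows(plan=[[[0.015,0,0.002,0,0,0,-1],[0,0,0,0,0,0,-1],[0,0,0,0,0,0,-1]]])

```text
clock: 15.55
tcp_pos: [0.5602, 0.1675, 0.0973]
orientation: [-179.7, 84.1, 83.7]
wrist_force: [-6.7, -7.9, 7.5]
gripper_width: 0.0077
```

The eye rests on the foot, with Fz up by about 10 N. I let the tension settle onto the neck, then open the jaws.

Emit:
send_rows(plan=[[[0,0,0.015,0,0,0,-1],[0,0,0.015,0,0,0,-1],[0,0,0,0,0,0,-1]]])

```text
clock: 15.8
tcp_pos: [0.5606, 0.1664, 0.0972]
orientation: [179.2, 83.9, 82.5]
wrist_force: [-4.7, -4.3, 4.3]
gripper_width: 0.0077
```

Emit:
send_rows(plan=[[[0,0,0,0,0,0,-0.7],[0,0,0,0,0,0,-0.6],[0,0,0,0,0,0,-0.4],[0,0,0,0,0,0,-0.2],[0,0,0,0,0,0,-0.1]]])

```text
clock: 16.22
tcp_pos: [0.5598, 0.1663, 0.0951]
orientation: [179.7, 84.0, 83.1]
wrist_force: [-0.1, -0.9, -0.7]
gripper_width: 0.0386
```

Run:
```python
from h import *
c,R,s=pose(); print(s['clock'],c,s['wrist_force'],s['gripper_width'])
snap('wrist','w16'); snap('scene','s16')
w=load('w16')[0];a=cv2.resize(w[130:280,170:350][:,:,::-1],(480,400),interpolation=2)
s=load('s16')[0];cv2.imwrite('pics/v16.png',np.hstack([a,cv2.resize(s[140:172,308:332][:,:,::-1],(300,400),interpolation=2)]))
```

```text
16.2167 [0.55980939 0.16626721 0.09510589] [-0.07757095 -0.91594972 -0.73896248] 0.038587032820650846
```

View pics/v16.png

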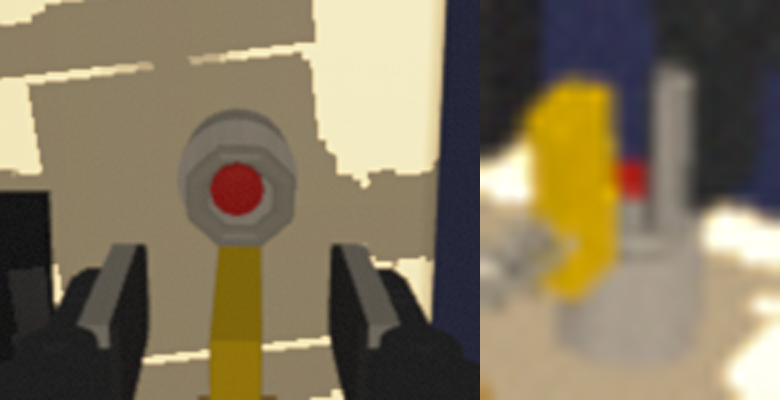

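Emit:
send_rows(plan=[[[-0.15,0,0,0,0,0,-0.1],[-0.35,0,0,0,0,0,-0.1],[-0.45,0,0,0,0,0,0],[-0.45,0,0,0,0,0,0],[-0.2,0,0,0,0,0,0]]])

```text
clock: 16.73
tcp_pos: [0.5603, 0.1532, 0.2206]
orientation: [175.6, 83.9, 78.9]
wrist_force: [0.4, 0.0, 0.6]
gripper_width: 0.0426
```

Emit:
send_rows(plan=[[[0,0,0,0,0,0,0],[0,0,0,0,0,0,0],[0,0,0,0,0,0,0],[0,0,0,0,0,0,0],[0,0,0,0,0,0,0]]])

```text
clock: 17.15
tcp_pos: [0.5572, 0.1533, 0.2123]
orientation: [-178.0, 84.0, 85.3]
wrist_force: [0.0, 0.4, -0.1]
gripper_width: 0.0427
```

Run:
```python
from h import *
c,R,s=pose(); print(s['clock'],c,s['wrist_force'],s['gripper_width'])
snap('wrist','w17'); snap('scene','s17'); snap('side','d17')
w=load('w17')[0];a=cv2.resize(w[60:360,130:430][:,:,::-1],(400,400),interpolation=2)
s=load('s17')[0];cv2.imwrite('pics/v17.png',np.hstack([a,cv2.resize(s[130:200,270:340][:,:,::-1],(400,400),interpolation=2)]))
cv2.imwrite('pics/s17.png',s[:,:,::-1])
```

```text
17.15 [0.55715327 0.15332833 0.21228887] [ 0.04340489  0.39610271 -0.10272054] 0.04269341316518548
```

View pics/v17.png

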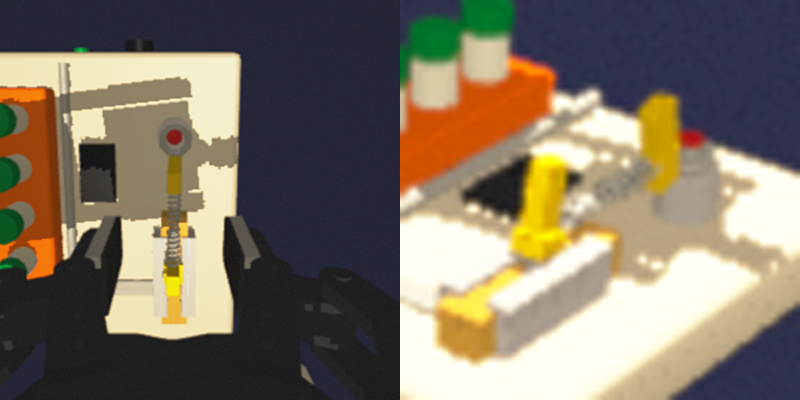

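View pics/s17.png

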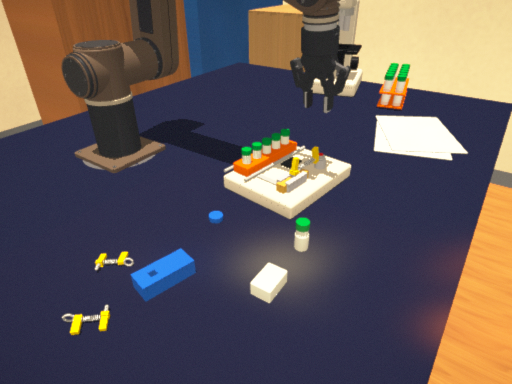

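Spring spans from hook (wrist (173,285)) to post, with the eye around the neck under the red head. One closer check of the hook's depth and lean before handing in.

Run:
```python
from h import *
w=load('w17')[0];s=load('s17')[0]
a=cv2.resize(w[140:300,230:290][:,:,::-1],(225,600),interpolation=2)
b=cv2.resize(s[145:195,285:335][:,:,::-1],(570,600),interpolation=2)
cv2.imwrite('pics/v18.png',np.hstack([a,b]))
for X in [(.549,.0738,.100),(.549,.0738,.060),(.5618,.1847,.065),(.5618,.1872,.073)]: print(((proj('w17',X)-[230,140])*3.75).round(),((proj('s17',X)-[285,145])*[11.4,12]).round()+[225,0])
```

```text
[115. 535.] [316. 175.]
[115. 466.] [306. 360.]
[115.  90.] [613. 139.]
[114.  83.] [621. 100.]
```

View pics/v18.png

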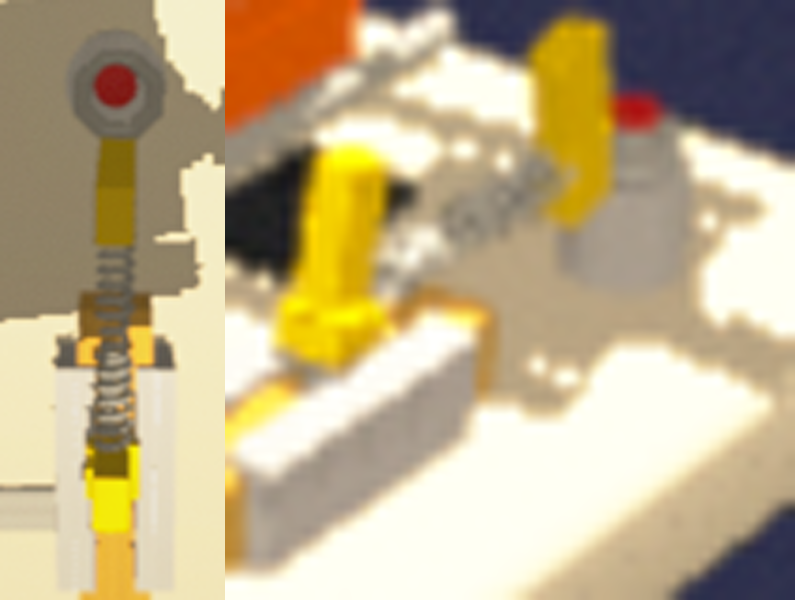

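Run:
```python
from h import *
snap('scene','s19');snap('side','d19')
R=[]
for f,(u,v) in [('s8',(280,150)),('s17',(280,150)),('s19',(280,150))]:
    R.append(cv2.resize(load(f)[0][v:v+32,u:u+24][:,:,::-1],(260,347),interpolation=2))
R2=[cv2.resize(load(f)[0][132:166,260:284][:,:,::-1],(260,250),interpolation=2) for f in('d8','d17','d19')]
cv2.imwrite('pics/v19.png',np.vstack([np.hstack(R),np.hstack(R2)]))
```

```text
(no output)
```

View pics/v19.png

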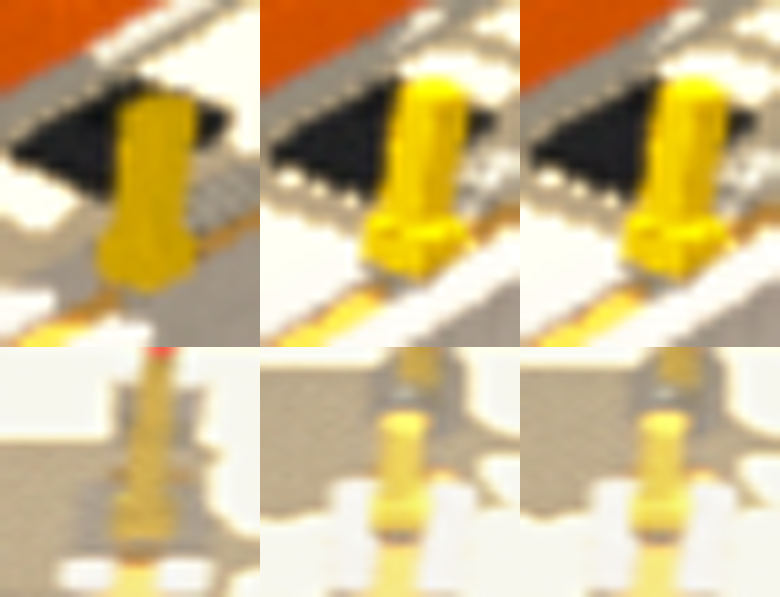

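Run:
```python
from h import *
for z in (.099,.101,.104): print(((proj('w17',(.5594,.1652,z))-[230,140])*3.75).round(),((proj('s17',(.5594,.1652,z))-[285,145])*[11.4,12]).round()+[225,0])
# measured tab top centre: wrist edges v 187..247 at u115; scene centre ~ (572,35)
m=tri(('w17',(230+115/3.75,140+217/3.75)),('s17',(285+(572-225-10)/11.4,145+30/12)))
print('tab top tri',m)
g=lambda u,v,z:onplane('w17',(230+u/3.75,140+v/3.75),z)
print('ring outer ctr z.0625',(g(117,45,.0625)+g(117,140,.0625))/2,'head',g(116,86,.073))
for f in ('s0','s17'): pass
for n,z in (('vial',0),):
  for f in ('scene0','s17'):
    im=load(f)[0].astype(int); print(f,[np.round(np.mean(np.argwhere(m_),0),1) for m_ in [(im[200:250,280:320,1]-im[200:250,280:320,0]>40), (im[255:305,245:295].sum(2)>450),(im[205:225,200:230,2]-im[205:225,200:230,0]>90)]])
```

```text
[114. 182.] [575.  20.]
[114. 184.] [576.  11.]
[114. 186.] [577.  -2.]
tab top tri [0.55935013 0.15719994 0.10015412]
ring outer ctr z.0625 [0.56226992 0.1835475  0.0625    ] head [0.56228794 0.18628456 0.073     ]
scene0 [array([23.9, 22.5]), array([26.7, 23.2]), array([11.4, 15.5])]
s17 [array([23.9, 22.5]), array([26.7, 23.2]), array([11.3, 15.5])]
```

Run:
```python
from h import *
print(robot.finish_job()); print(pose()[2]['clock'],pose()[2]['wrist_force'])
```

```text
the job is handed in; nothing more can be done
None
the job is handed in; nothing more can be done
```

The spring is refitted and the job was handed in at about 17 s on the robot's clock; no verdict was reported. I took the spring from the blue cradle by its hook tab. I found the hole by eye about 4 mm beyond the channel's middle towards the post. The pin went in without resistance until the block sat on the channel, with the wrist force rising about 7 N. I then stretched the spring by about 40 mm, lowered the eye over the red head onto the foot with about 10 N, let go and backed off.

**Last checks:**
- **Eye:** it is under the head, about 2.8 mm from the post's axis (limit 8 mm).
- **Bystanders:** the vial, slide box and cap are at the same pixels as at the start.
- **Arm and spring:** the arm is clear with no force on it, and the hook did not move between two pictures taken after release.

**What did not sit perfectly:** under tension the hook leans forward about 9°, with the rear of its block raised about 2.3 mm. That puts the pin tip at an estimated 41–42 mm above the shaker's underside, within the 36–47 mm allowed. The eye also tips slightly nose-up, so its centre is an estimated 2 mm above the foot (limit 4 mm). Both heights are worked out from the tilt of the tabs in the pictures, not measured directly.

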